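# Weigh out counterweight rings for the magnifier lamp

## Robot

A 6-joint arm with a two-finger parallel gripper is mounted at the origin on the work surface. World frame = base frame: x ahead of the robot, y to its left, z up, the work surface at z = 0. Lengths are in m, angles in rad, forces in N, time in s.
With the tool pointing down it reaches from about 0.4 to 0.825 m from the base axis. Payload 7 kg.
Tool frame: the origin (TCP) lies midway between the tips of the shut fingers; the grasp point (between the pads) lies 19 mm behind it; z points along the fingers, y is the line along which they close (so a half turn about z gives the same grasp; the last joint's range is limited). The gripper opens to 88 mm and grips with 3 to 60 N. Pads are 19 mm wide; open, the fingers measure 130 mm over their backs; the gripper's body (78 mm by 193 mm) begins 47 mm behind the grasp point.
Start: joints at [1.519, 0.359, 0.012, 0, -1.224, -0.288], TCP at [0.225, 0.636, 0.227] pointing down, gripper open.
Joint ranges: [-3.07, 3.07], [-1.43, 2.12], [-1.02, 1.25], [-3.03, 1.67], [-3.05, -0], [-3.03, 3.03]. Speed limits (rad/s): [2.39, 2.39, 3.01, 3.14, 3.14, 3.14].

## Interface

Orientations are given as [roll, pitch, yaw] about the fixed x, y, z axes, in that order (R = Rz(yaw) Ry(pitch) Rx(roll)).
In Python, from station import arm, grab_frame, camera_params, spot_in gives the robot as it stands.
- The arm moves only by the shell command python3 -m jog 'ROWS' [FORCE]. ROWS is JSON, a list that holds one entry, the list of rows, each a list of 7 numbers: the shift along the tool's x, y, z in mm, then the turn, a rotation vector about the tool's x, y, z in rad, then the finger opening in mm, from 0 to 87.6. In form: [[[x, y, z, wx, wy, wz, fingers], ...]]. A call has 1 to 20 rows; each row is the pose to reach, as a shift and turn from the pose commanded when the call began, along the tool's axes at that moment; what a row does not reach only later rows make up. A row lasts 1/8 s, in which the tool goes at most 62.5 mm and 10.7 degrees, less where a joint would pass 70% of its speed; a pose out of reach is approached as far as the arm can. A call with a gripper value outside its range is refused whole. The fingers move at their own pace and stop on an object; FORCE is the grip in N (left out, the last holds). Time passes only in rows, so rows that repeat a pose let the fingers close. It gives the time, the measured TCP pose, the force, the opening and the grip force at its end, in the units of the state.
- arm.get_state(): the state, without advancing time (a new reading comes with each control period).
- grab_frame(name): name is "scene" or "top" or "wrist"; returns (picture, depth): 400x640x3 uint8, blue, green, red; 400x640 float32, m along the optical axis (not along the pixel's ray), 0 where there is no reading.
- camera_params(name): a dict with "mtx" (3x3 intrinsics, pixels), "k1" (the pictures are not rectified: a ray, as slopes to the right and down, at radius r is drawn at 1 + k1 r^2 times it, then the intrinsics apply), "R" (3x3) and "t" (3): a world point X has camera coordinates R X + t. Camera axes: x right, y down, z forward; pixel columns grow to the right and rows downward; lengths in m; the calibration is good to about 2 mm. A picture is of the moment at which its call begins: read the wrist's pose just before it. camera_params takes no time and is no camera call; for the wrist camera it gives the pose at the moment of the call.
- arm.job_done(): hands the job in; it is judged then, once.
Trained networks look in the newest picture that a camera, given by its name, has taken for a name from the list of things; names that differ only in an ending like _2 or _b are one class to them, and where a whole thing is asked for, a point or a joint stands for the part that bears it (a point fixed in the world has none). Each returns a list of dicts, best first, with "confidence" (0 to 1); they miss things now and then, are a little off and sometimes report something else, mostly with a low value. They report only what shows in the picture. A call takes as long as a camera call. They do not tell look-alikes from the thing itself.
- spot_in(query, camera): "uv" ([column, row] in pixels, amid what is visible of it).
The state is a dict: "t": time; "q": joint angles; "qd": joint speeds; "joint_efforts": joint torques, N m; "eef_pos": TCP position; "ee_rot": TCP orientation; "force": force on the tool from outside, world axes, zero at the start; "moment": the same for the moment, N m; "width": finger opening in m; "gripper_force": force on a finger pad.
Only numpy, scipy, OpenCV 4.12 (cv2) and the standard library are available. Lean on these libraries where they do the work, as an engineer would, in place of code of your own. Each camera call takes 0.05 s, during which the arm holds its last target. There are 200 camera calls.

## Task

The magnifier lamp at this make-up table needs its counterweight made up: take steel rings from the mat one at a time and slip each over the spindle on the scale's platform, down flat, until the needle rests between the two raised marks on the dial, and leave the spare rings lying flat on the mat. Be gentle with the scale: do not drop the rings or force them, never lean on it so that the needle passes the round overload peg, leave the marks as they are set, and do not disturb the bottle, jar or palette.

Things in the scene. Friction and masses are not known exactly. Their poses are not given: they have to be found in the camera images.
- scale: White dial scale standing fixed on the table (it does not shift): housing 150 x 150 mm, 84 mm tall; origin at the centre of its underside, z up, +x of its frame is the side with the leaning round dial, which faces away from the robot. The dial panel bulges out to 135 mm from the origin along +x and reaches 112 mm high; the platform is above the housing.
- platform_top (a point): Centre of the upper face of the scale's round steel platform (100 mm across), 123 mm above the table when empty. On it stands an upright steel spindle, 12.4 mm diameter, 46 mm tall, top chamfered 1 mm. The spindle is riveted 4.5 mm OFF this centre, in a direction that differs each time and is not measured; it does not give sideways. Find it by eye or by feel.
- platform (a joint): How far the platform has sunk straight down, m, 0 when empty. Spring of 500 N/m: about 2 mm for a ring, 24 mm to the stop; damped, at rest about 0.5 s after a change.
- needle (a joint): Dial needle, rad, 0 = straight up, platform empty; grows clockwise seen facing the dial, 204 rad per metre of sinking (0.41 rad per N). A ring of nominal weight gives 0.40 rad; the rings differ by up to 15 percent either way. The round black overload peg on the dial is at 4.2 rad (about 10 N on the platform, rings included).
- markring (a joint): Rim of the dial carrying the two raised marks (black bars pointing inward), rad, in the same sense as the needle: the needle is between the marks when its angle is from this value to this value + 0.5. Set beforehand (0.5 to 0.9) and not to be touched.
- needle_tip (a point): Tip of the black needle, 36 mm from the dial's centre.
- window (a point): Point half-way between the two raised marks, 36 mm from the dial's centre; the needle is between the marks when its tip is within 9 mm of this point.
- mat: Grey mat lying fixed on the table, 220 x 220 mm, 4 mm thick; origin at the centre of its underside.
- ring0_mid (a point): Centre (half-way up) of a plain steel counterweight ring lying flat on the mat: 42 mm outside diameter, 14.8 mm hole, 12 mm thick, about 100 g. The four rings look alike.
- ring1_mid (a point): Centre (half-way up) of a plain steel counterweight ring lying flat on the mat: 42 mm outside diameter, 14.8 mm hole, 12 mm thick, about 100 g. The four rings look alike.
- ring2_mid (a point): Centre (half-way up) of a plain steel counterweight ring lying flat on the mat: 42 mm outside diameter, 14.8 mm hole, 12 mm thick, about 100 g. The four rings look alike.
- ring3_mid (a point): Centre (half-way up) of a plain steel counterweight ring lying flat on the mat: 42 mm outside diameter, 14.8 mm hole, 12 mm thick, about 100 g. The four rings look alike.
- bottle: Bystander: white bottle, 56 mm across, 150 mm tall, origin at the centre of its underside.
- jar: Bystander: glass jar with black cap, 54 mm across, 40 mm tall, origin at the centre of its underside.
- palette: Bystander: black make-up palette 100 x 150 mm, 13 mm high, origin at the centre of its underside.
There are look-alikes about, which are no part of the job. What is shaped like the part that bears ring0_mid but green is not meant.

How it is judged:
On the way:
1. one ring, alone, is threaded on the spindle and let go while the other three lie on the mat ((((horizontal distance between ring0_mid and platform_top below 0.008 m and z of ring0_mid in the frame of platform_top between 0.003 and 0.034 m and (angle between ring0_mid's own z axis and vertical below 0.12 rad or angle between ring0_mid's own z axis and vertical above 3.02 rad)) and contact force between the fingers and ring0 below 0.1 N and (x of ring1_mid in the frame of mat between -0.11 and 0.11 m and y of ring1_mid in the frame of mat between -0.11 and 0.11 m and z of ring1_mid in the frame of mat below 0.014 m) and (x of ring2_mid in the frame of mat between -0.11 and 0.11 m and y of ring2_mid in the frame of mat between -0.11 and 0.11 m and z of ring2_mid in the frame of mat below 0.014 m) and (x of ring3_mid in the frame of mat between -0.11 and 0.11 m and y of ring3_mid in the frame of mat between -0.11 and 0.11 m and z of ring3_mid in the frame of mat below 0.014 m)) or ((horizontal distance between ring1_mid and platform_top below 0.008 m and z of ring1_mid in the frame of platform_top between 0.003 and 0.034 m and (angle between ring1_mid's own z axis and vertical below 0.12 rad or angle between ring1_mid's own z axis and vertical above 3.02 rad)) and contact force between the fingers and ring1 below 0.1 N and (x of ring0_mid in the frame of mat between -0.11 and 0.11 m and y of ring0_mid in the frame of mat between -0.11 and 0.11 m and z of ring0_mid in the frame of mat below 0.014 m) and (x of ring2_mid in the frame of mat between -0.11 and 0.11 m and y of ring2_mid in the frame of mat between -0.11 and 0.11 m and z of ring2_mid in the frame of mat below 0.014 m) and (x of ring3_mid in the frame of mat between -0.11 and 0.11 m and y of ring3_mid in the frame of mat between -0.11 and 0.11 m and z of ring3_mid in the frame of mat below 0.014 m)) or ((horizontal distance between ring2_mid and platform_top below 0.008 m and z of ring2_mid in the frame of platform_top between 0.003 and 0.034 m and (angle between ring2_mid's own z axis and vertical below 0.12 rad or angle between ring2_mid's own z axis and vertical above 3.02 rad)) and contact force between the fingers and ring2 below 0.1 N and (x of ring0_mid in the frame of mat between -0.11 and 0.11 m and y of ring0_mid in the frame of mat between -0.11 and 0.11 m and z of ring0_mid in the frame of mat below 0.014 m) and (x of ring1_mid in the frame of mat between -0.11 and 0.11 m and y of ring1_mid in the frame of mat between -0.11 and 0.11 m and z of ring1_mid in the frame of mat below 0.014 m) and (x of ring3_mid in the frame of mat between -0.11 and 0.11 m and y of ring3_mid in the frame of mat between -0.11 and 0.11 m and z of ring3_mid in the frame of mat below 0.014 m)) or ((horizontal distance between ring3_mid and platform_top below 0.008 m and z of ring3_mid in the frame of platform_top between 0.003 and 0.034 m and (angle between ring3_mid's own z axis and vertical below 0.12 rad or angle between ring3_mid's own z axis and vertical above 3.02 rad)) and contact force between the fingers and ring3 below 0.1 N and (x of ring0_mid in the frame of mat between -0.11 and 0.11 m and y of ring0_mid in the frame of mat between -0.11 and 0.11 m and z of ring0_mid in the frame of mat below 0.014 m) and (x of ring1_mid in the frame of mat between -0.11 and 0.11 m and y of ring1_mid in the frame of mat between -0.11 and 0.11 m and z of ring1_mid in the frame of mat below 0.014 m) and (x of ring2_mid in the frame of mat between -0.11 and 0.11 m and y of ring2_mid in the frame of mat between -0.11 and 0.11 m and z of ring2_mid in the frame of mat below 0.014 m)))), for 0.2 s.
At the end, for the whole second after the job is handed in: The needle is at rest between the two marks (tip within 9.3 mm of the point half-way between them); every ring is either threaded flat on the spindle, seated on the platform or on the rings below it, or lies flat on the mat (distance between needle_tip and window below 0.0093 m and velocity of joint needle between -0.1 and 0.1 rad/s and ((horizontal distance between ring0_mid and platform_top below 0.008 m and z of ring0_mid in the frame of platform_top between 0.003 and 0.034 m and (angle between ring0_mid's own z axis and vertical below 0.12 rad or angle between ring0_mid's own z axis and vertical above 3.02 rad)) or (x of ring0_mid in the frame of mat between -0.11 and 0.11 m and y of ring0_mid in the frame of mat between -0.11 and 0.11 m and z of ring0_mid in the frame of mat below 0.014 m)) and ((horizontal distance between ring1_mid and platform_top below 0.008 m and z of ring1_mid in the frame of platform_top between 0.003 and 0.034 m and (angle between ring1_mid's own z axis and vertical below 0.12 rad or angle between ring1_mid's own z axis and vertical above 3.02 rad)) or (x of ring1_mid in the frame of mat between -0.11 and 0.11 m and y of ring1_mid in the frame of mat between -0.11 and 0.11 m and z of ring1_mid in the frame of mat below 0.014 m)) and ((horizontal distance between ring2_mid and platform_top below 0.008 m and z of ring2_mid in the frame of platform_top between 0.003 and 0.034 m and (angle between ring2_mid's own z axis and vertical below 0.12 rad or angle between ring2_mid's own z axis and vertical above 3.02 rad)) or (x of ring2_mid in the frame of mat between -0.11 and 0.11 m and y of ring2_mid in the frame of mat between -0.11 and 0.11 m and z of ring2_mid in the frame of mat below 0.014 m)) and ((horizontal distance between ring3_mid and platform_top below 0.008 m and z of ring3_mid in the frame of platform_top between 0.003 and 0.034 m and (angle between ring3_mid's own z axis and vertical below 0.12 rad or angle between ring3_mid's own z axis and vertical above 3.02 rad)) or (x of ring3_mid in the frame of mat between -0.11 and 0.11 m and y of ring3_mid in the frame of mat between -0.11 and 0.11 m and z of ring3_mid in the frame of mat below 0.014 m))); the robot touches nothing.
It fails at once if the scale is leaned on until the needle passes the overload peg (4.2 rad) (value of joint needle above 4.2 rad).
It fails at once if a ring or the robot is forced or dropped against the scale with more than 20 N (contact force between any of ring0, ring1, ring2, ring3, the arm, the fingers and scale above 20 N).
It fails at once if two rings are carried at once (((horizontal distance between ring1_mid and platform_top above 0.06 m and height (world z) of ring1_mid above 0.04 m) and (horizontal distance between ring0_mid and platform_top above 0.06 m and height (world z) of ring0_mid above 0.04 m)) or ((horizontal distance between ring2_mid and platform_top above 0.06 m and height (world z) of ring2_mid above 0.04 m) and (horizontal distance between ring0_mid and platform_top above 0.06 m and height (world z) of ring0_mid above 0.04 m)) or ((horizontal distance between ring2_mid and platform_top above 0.06 m and height (world z) of ring2_mid above 0.04 m) and (horizontal distance between ring1_mid and platform_top above 0.06 m and height (world z) of ring1_mid above 0.04 m)) or ((horizontal distance between ring3_mid and platform_top above 0.06 m and height (world z) of ring3_mid above 0.04 m) and (horizontal distance between ring0_mid and platform_top above 0.06 m and height (world z) of ring0_mid above 0.04 m)) or ((horizontal distance between ring3_mid and platform_top above 0.06 m and height (world z) of ring3_mid above 0.04 m) and (horizontal distance between ring1_mid and platform_top above 0.06 m and height (world z) of ring1_mid above 0.04 m)) or ((horizontal distance between ring3_mid and platform_top above 0.06 m and height (world z) of ring3_mid above 0.04 m) and (horizontal distance between ring2_mid and platform_top above 0.06 m and height (world z) of ring2_mid above 0.04 m))).
It fails at once if the marks on the dial are shifted (distance of window from where it was at the start of the episode above 0.004 m).
It fails at once if the bottle, jar or palette is moved by more than 20 mm (distance of any of bottle, jar, palette from where it was at the start of the episode above 0.02 m).
It also fails if it takes over 72 s, if anything falls off the work surface, if the arm or the gripper's body presses on something with over 40 N, if the wrist force passes 120 N, or if a joint passes its speed limit or range.

## Working session

There is one attempt and no reset: what is moved stays moved. The work goes in short steps, Python scripts to look and compute and a shell command to move; the robot and the scene stay as the last step left them, time stands still between calls to the robot, and variables do not carry over. Pictures are saved under pics/ and viewed, at most 10 in all, crops included, and the job is handed in when it is done.

```bash
mkdir -p pics
cat > h.py <<'E'
import numpy as np, cv2
from station import arm, grab_frame, camera_params, spot_in
def ray(uv,P):
    K=np.array(P["mtx"]);d=((uv[0]-K[0,2])/K[0,0],(uv[1]-K[1,2])/K[1,1])
    d=np.array(d);s=d.copy()
    for _ in range(20): s=d/(1+P["k1"]*(s@s))
    return np.array([s[0],s[1],1.])
def world(uv,P,depth=None,z=None):
    r=ray(uv,P);R=np.array(P["R"]);t=np.array(P["t"]).ravel()
    c=-R.T@t;d=R.T@r
    k=depth if z is None else (z-c[2])/d[2]
    return c+k*d
def proj(X,P):
    c=np.array(P["R"])@X+np.array(P["t"]).ravel();s=c[:2]/c[2];s=s*(1+P["k1"]*(s@s))
    K=np.array(P["mtx"]);return np.array([K[0,0]*s[0]+K[0,2],K[1,1]*s[1]+K[1,2]])
E
ls
python3 - <<'E'
from h import *
np.set_printoptions(precision=4,suppress=True)
s=arm.get_state();print(s)
for n in("scene","top"):
    im,d=grab_frame(n);P=camera_params(n);cv2.imwrite(f"pics/{n}0.png",im);np.save(n+"_d.npy",d)
    print(n,-np.array(P["R"]).T@np.array(P["t"]).ravel(),P["mtx"],P["k1"])
    for q in("ring0_mid","platform_top","scale","needle_tip","window","mat","bottle","jar"):
        for r in spot_in(q,n)[:6]:
            u=r["uv"];dd=d[int(u[1]),int(u[0])];print(q,np.round(u,1),round(r["confidence"],2),world(u,P,dd))
E
```

```text
h.py
pics
{'t': 0.0, 'q': array([ 1.5191,  0.3594,  0.0111, -0.0004, -1.2241, -0.2881]), 'qd': array([ 0.0007, -0.0003,  0.0006,  0.0015, -0.0007, -0.0016]), 'joint_efforts': array([  0.0007, -58.2715,  29.3063,   6.997 ,   0.007 ,  -0.0001]), 'eef_pos': array([0.2248, 0.6359, 0.2256]), 'ee_rot': array([ 3.1399, -0.0001, -0.34  ]), 'force': array([-0.7956, -0.4466, -0.4773]), 'moment': array([-0.0151,  0.0379, -0.0283]), 'gripper_force': 0.0, 'width': 0.08776103975359918}
scene [ 0.8986 -0.548   0.868 ] [[409.4073   0.     316.9506]
 [  0.     409.4073 195.8312]
 [  0.       0.       1.    ]] 0.010767254788516863
ring0_mid [222.6 262.6] 0.76 [ 0.4672 -0.3098  0.0134]
ring0_mid [167.6 294.7] 0.66 [ 0.4071 -0.4329 -0.0022]
platform_top [225.8 257.9] 0.48 [ 0.4631 -0.2951  0.0085]
scale [355.8 135.2] 0.84 [0.5635 0.1324 0.1001]
window [383.4 140.4] 0.79 [0.6159 0.1978 0.0518]
window [352.7 132.1] 0.66 [0.5437 0.1524 0.0838]
window [367.6 270.5] 0.6 [ 0.7604 -0.1491  0.0163]
mat [253.6 247.2] 0.62 [ 0.499  -0.2362  0.0047]
bottle [404.5 200.4] 0.71 [0.7601 0.0137 0.0966]
jar [307.4 161. ] 0.57 [0.4761 0.0332 0.0418]
jar [351.  106.5] 0.56 [0.5177 0.1829 0.1378]
top [ 0.4221 -0.0694  1.4669] [[510.706    0.     326.7705]
 [  0.     510.706  205.4151]
 [  0.       0.       1.    ]] 0.03251705405030837
ring0_mid [410.4 257.6] 0.7 [ 0.4682 -0.3014  0.003 ]
ring0_mid [460.7 281.4] 0.65 [ 0.4004 -0.4391  0.0101]
ring0_mid [229.4 241.1] 0.16 [0.5085 0.1822 0.1728]
platform_top [229.  241.2] 0.63 [0.5083 0.1832 0.1727]
scale [234.  236.4] 0.81 [0.524  0.1798 0.124 ]
needle_tip [227.8 240.9] 0.61 [0.5093 0.1869 0.1696]
window [220.7 204.7] 0.49 [0.6251 0.2418 0.0047]
mat [387.5 247.5] 0.61 [ 0.4977 -0.2376 -0.0021]
bottle [285.8 258.8] 0.45 [0.4667 0.0505 0.0392]
jar [288.2 257.6] 0.68 [0.47   0.0439 0.039 ]
```

View pics/top0.png

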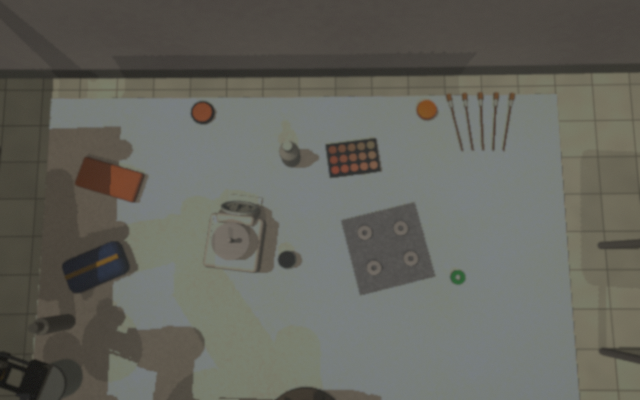

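View pics/scene0.png

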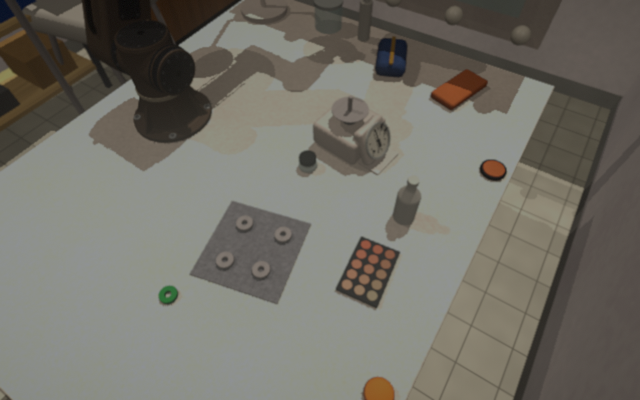

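Run:
```python
from h import *
from scipy.spatial.transform import Rotation as Ro
np.set_printoptions(precision=4,suppress=True)
P=camera_params("wrist");s=arm.get_state()
R=Ro.from_euler('xyz',s["ee_rot"]).as_matrix()
print("cam in tool",R.T@(-np.array(P["R"]).T@np.array(P["t"]).ravel()-s["eef_pos"]));print("axes",(P["R"]@R).T);print(P["mtx"],P["k1"])
print(R)
im=cv2.imread("pics/top0.png");P=camera_params("top");g=cv2.cvtColor(im,cv2.COLOR_BGR2GRAY)
for u in((364,233),(401,228),(410,258),(374,268)):
    x,y=u;w=g[y-11:y+12,x-11:x+12].astype(float);w=np.clip(w-np.median(w)-12,0,None)
    yy,xx=np.mgrid[y-11:y+12,x-11:x+12];c=((w*xx).sum()/w.sum(),(w*yy).sum()/w.sum())
    print(u,np.round(c,1),world(c,P,z=.014))
for u in((343,220),(414,204),(435,275),(361,294)): print("mat",world(u,P,z=.004))
for u in((236,228),): print("spindle",world(u,P,z=.169))
for u in((205,266),(258,271),(214,216)): print("sc",world(u,P,z=.084))
a=cv2.resize(im[180:290,190:310],None,fx=4,fy=4,interpolation=3)
S=cv2.imread("pics/scene0.png");b=cv2.resize(S[85:175,305:405],None,fx=5,fy=5,interpolation=3)
c=np.zeros((460,990,3),np.uint8);c[:440,:480]=a;c[:450,490:990]=b;cv2.imwrite("pics/c1.png",cv2.resize(cv2.convertScaleAbs(c,alpha=1.5),(790,367)))
```

```text
cam in tool [ 0.0705 -0.0007 -0.1563]
axes [[ 0.0012 -0.9658 -0.2595]
 [ 1.      0.0015 -0.001 ]
 [ 0.0014 -0.2594  0.9658]]
[[350.3308   0.     318.2997]
 [  0.     350.3308 196.8712]
 [  0.       0.       1.    ]] 0.014775544623177891
[[ 0.9428 -0.3332  0.    ]
 [-0.3332 -0.9428  0.0001]
 [ 0.     -0.0001 -1.    ]]
(364, 233) [364.1 233. ] [ 0.5387 -0.1702  0.014 ]
(401, 228) [400.2 228.5] [ 0.5506 -0.2731  0.014 ]
(410, 258) [410.2 259. ] [ 0.4638 -0.299   0.014 ]
(374, 268) [373.3 268.4] [ 0.4384 -0.1942  0.014 ]
mat [ 0.5774 -0.1109  0.004 ]
mat [ 0.622  -0.3164  0.004 ]
mat [ 0.4187 -0.3691  0.004 ]
mat [ 0.3672 -0.1589  0.004 ]
spindle [0.542  0.1667 0.169 ]
sc [0.4482 0.2637 0.084 ]
sc [0.4335 0.1213 0.084 ]
sc [0.5832 0.2425 0.084 ]
```

View pics/c1.png

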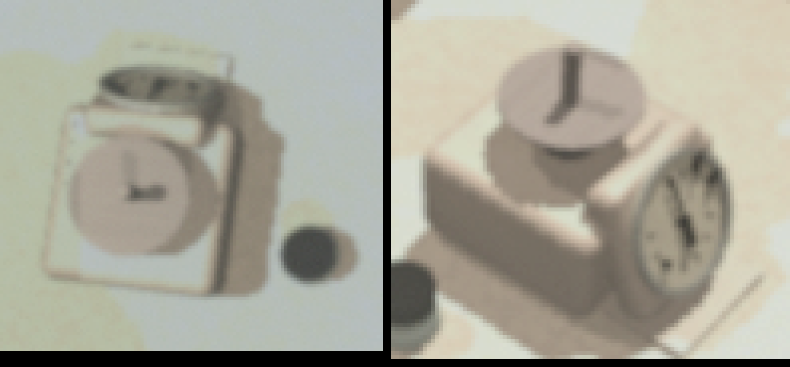

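Four steel rings lie on the mat in the top view at (364,233), (400,228), (410,259) and (373,268). The green one at (457,277) is off the mat and is the look-alike. The scale's platform is near (235,240). I'll move above the scale to find the spindle and read the dial.

```bash
python3 -m jog '[[[47,37,-3,0,0,0,87],[94,74,-6,0,0,0,87],[141,112,-9,0,0,0,87],[188,149,-12,0,0,0,87],[235,186,-15,0,0,0,87],[282,223,-18,0,0,0,87],[329,261,-21,0,0,0,87],[376,298,-24,0,0,0,87],[424,336,-25,0,0,0,87],[424,336,-25,0,0,0,87],[424,336,-25,0,0,0,87],[424,336,-25,0,0,0,87],[424,336,-25,0,0,0,87]]]'
python3 - <<'E'
from h import *
np.set_printoptions(precision=4,suppress=True)
s=arm.get_state();P=camera_params("wrist");im,d=grab_frame("wrist");cv2.imwrite("pics/w1.png",im);np.save("w1d.npy",d);np.save("w1P.npy",P)
print(s["t"],s["eef_pos"],s["ee_rot"],s["force"])
for q in("platform_top","needle_tip","window"):
    for r in spot_in(q,"wrist")[:3]: print(q,r["uv"],r["confidence"],world(r["uv"],P,d[int(r["uv"][1]),int(r["uv"][0])]))
E
```

```text
t: 2.52
eef_pos: [0.5123, 0.1794, 0.2516]
ee_rot: [-3.141, -0.0, -0.338]
force: [-0.7, 0.1, 0.9]
width: 0.0868
gripper_force: 0.0
2.525 [0.5123 0.1794 0.2516] [-3.1414 -0.0001 -0.3379] [-0.7149  0.1478  0.9219]
platform_top [308.5, 193.2] 0.61 [0.5195 0.1857 0.1521]
platform_top [286.8, 77.2] 0.34 [0.6097 0.1768 0.072 ]
needle_tip [286.0, 75.9] 0.67 [0.6112 0.1772 0.0692]
window [280.6, 95.5] 0.73 [0.5957 0.1861 0.09  ]
```

View pics/w1.png

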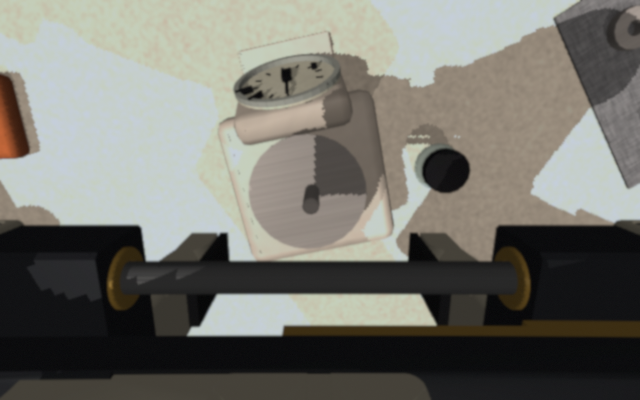

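Run:
```python
from h import *
np.set_printoptions(precision=4,suppress=True)
P=np.load("w1P.npy",allow_pickle=True).item();d=np.load("w1d.npy");im=cv2.imread("pics/w1.png")
W={}
pts=[];uv=[]
for v in range(120,260):
    for u in range(230,400):
        if d[v,u]>0: pts.append(world((u,v),P,d[v,u]));uv.append((u,v))
pts=np.array(pts);uv=np.array(uv);z=pts[:,2]
m=(abs(z-.123)<.008);pl=pts[m];print("platform n",m.sum(),np.median(pl,0))
c,r=cv2.minEnclosingCircle(cv2.convexHull((pl[:,:2]*1000).astype(np.float32)));print("circ",c,r)
mask=np.zeros(d.shape,np.uint8);mask[uv[m][:,1],uv[m][:,0]]=255
t=(z>.155)&(z<.185);print("top n",t.sum(),pts[t].mean(0),uv[t].mean(0),uv[t].min(0),uv[t].max(0))
s=(z>.133)&(z<.155);print("side",s.sum(),pts[s].mean(0))
# platform circle by silhouettte ellipse at z=.123 
cs,_=cv2.findContours(cv2.morphologyEx(mask,cv2.MORPH_CLOSE,np.ones((9,9))),0,1);k=max(cs,key=cv2.contourArea)[:,0]
X=np.array([world(p,P,z=.123)[:2] for p in k]);A=np.c_[2*X,np.ones(len(X))];q=np.linalg.lstsq(A,(X**2).sum(1),rcond=None)[0];print("fit",q[:2],np.sqrt(q[2]+q[:2]@q[:2]))
a=cv2.resize(im[165:235,270:350],None,fx=5,fy=5,interpolation=2);b=cv2.resize(im[48:112,228:346],None,fx=6.7,fy=6.7,interpolation=2)
o=np.zeros((600,800,3),np.uint8);b=b[:428,:790];b=cv2.resize(b,(450,244));o[:350,:400]=a[:350];o[350:594,:450]=b
cv2.imwrite("pics/c2.png",cv2.convertScaleAbs(o,alpha=1.4))
```

```text
platform n 10159 [0.516  0.1896 0.1212]
circ (512.5628051757812, 190.33692932128906) 49.97356033325195
top n 277 [0.5148 0.1853 0.1655] [310.7834 203.5596] [302 194] [319 213]
side 107 [0.518  0.1838 0.1442]
fit [0.5131 0.19  ] 0.04907653685098611
```

View pics/c2.png

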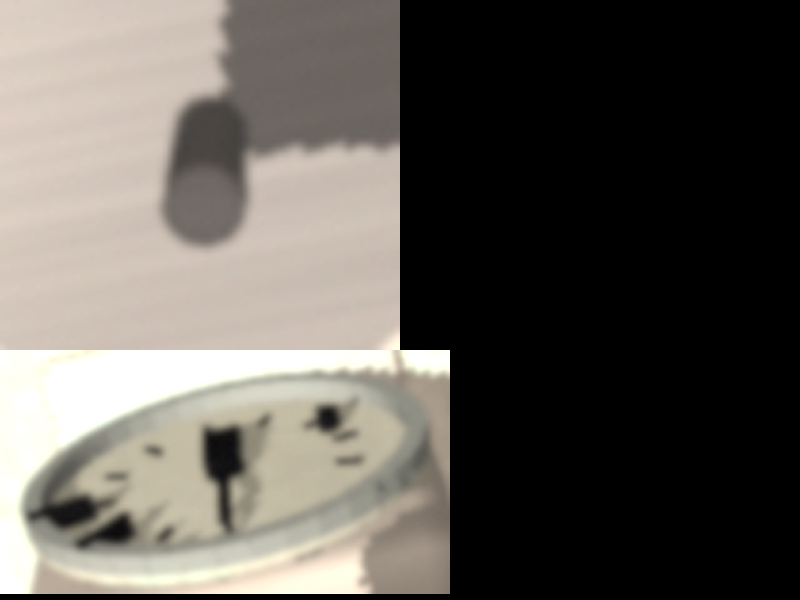

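```bash
cat >> h.py <<'E'
def dialangle(P,d,uvs,box):
    pts=[world((u,v),P,d[v,u]) for v in range(box[1],box[3]) for u in range(box[0],box[2]) if d[v,u]>0];pts=np.array(pts)
    n0=None;m=np.ones(len(pts),bool)
    for _ in range(10):
        c=pts[m].mean(0);n=np.linalg.svd(pts[m]-c,full_matrices=False)[2][2];m=abs((pts-c)@n)<.0025
    n=n*np.sign(n[2]);return c,n,m.mean()
def hit(uv,P,c,n):
    R=np.array(P["R"]);o=-R.T@np.array(P["t"]).ravel();r=R.T@ray(uv,P);return o+r*((c-o)@n)/(r@n)
E
python3 - <<'E'
from h import *
np.set_printoptions(precision=4,suppress=True)
P=np.load("w1P.npy",allow_pickle=True).item();d=np.load("w1d.npy")
print("spindle",world((310.7,205.6),P,z=.167),world((310.7,205.6),P,z=.169))
c,n,f=dialangle(P,d,None,(255,68,320,92));print("plane",c,n,f)
cc=hit((286.3,74.2),P,c,n)
h=np.array([n[0],n[1],0]);h/=np.linalg.norm(h);rt=np.cross([0,0,1],h);up=np.cross(n,rt)
print("yaw",np.arctan2(h[1],h[0]))
# rim ellipse centre from rim extremes
for nm,uv in dict(bar1=(246.4,90.5),bar1out=(236,91),bar2=(258.2,95.2),bar2out=(249,98.5),tip=(287.8,95.2),hub=(286.3,74.2),peg=(314.5,66),rimL=(236,94),rimR=(338,67),rimT=(318,56.5),rimB=(258,103)).items():
    p=hit(uv,P,c,n)-cc;print(nm,"r mm",1000*np.hypot(p@rt,p@up).round(4),"x,y",1000*p@rt,1000*p@up,"ang",np.arctan2(p@rt,p@up))
E
```

```text
spindle [0.5138 0.1857 0.167 ] [0.5143 0.1854 0.169 ]
plane [0.6091 0.1787 0.0625] [ 0.893  -0.119   0.4341] 0.8338699291693497
yaw -0.13246846640644513
bar1 r mm 42.5 x,y 38.32234350948692 18.27249663047743 ang 1.1258718034319164
bar1out r mm 50.7 x,y 48.68250386799324 14.149827729749582 ang 1.287934546991206
bar2 r mm 43.4 x,y 26.325129527077763 34.458031142173645 ang 0.6523862897482477
bar2out r mm 50.8 x,y 34.60403853192231 37.24974694561694 ang 0.748594065823499
tip r mm 47.7 x,y -0.45761507675122537 47.718644682166534 ang -0.009589565091851241
hub r mm 0.0 x,y 0.0 0.0 ang 0.0
peg r mm 28.6 x,y -28.110656771234822 -5.016603323700793 ang -1.7473963515231583
rimL r mm 52.5 x,y 48.0266058833108 21.13782062953715 ang 1.156182800640719
rimR r mm 50.3 x,y -49.266976710467475 10.20019472624324 ang -1.3666415723528713
rimT r mm 44.0 x,y -33.622302935394934 -28.390067567595715 ang -2.272019800070854
rimB r mm 56.7 x,y 25.793668493219336 50.44273838754856 ang 0.472682777734679
```

Spindle top is near (311,206) in the wrist view, at world (0.514, 0.1855), about 5 mm off the platform centre, where 4.5 mm is expected. The dial marks are at about 0.85 and 1.36 rad, and the peg checks out at 4.2 rad, so three rings are likely. Next I'll go over the nearest ring.

```bash
python3 -m jog '[[[23,54,5,0,0,0,87],[47,107,10,0,0,0,87],[70,160,15,0,0,0,87],[94,214,30,0,0,0,87],[118,268,50,0,0,0,87],[141,321,70,0,0,0,87],[141,321,70,0,0,0,87],[141,321,70,0,0,0,87],[141,321,70,0,0,0,87]]]'
cat >> h.py <<'E'
from scipy.spatial.transform import Rotation as Ro
def snap(fn):
    s=arm.get_state();P=camera_params("wrist");im,d=grab_frame("wrist");cv2.imwrite(f"pics/{fn}.png",im);np.save(fn+"_d.npy",d);np.save(fn+"_P.npy",P)
    return s,P,im,d
def totool(X,s): return Ro.from_euler('xyz',s["ee_rot"]).as_matrix().T@(np.array(X)-s["eef_pos"])*1000
def ringtop(P,d,zlo,zhi,near,rad=.035,rows=(0,400)):
    """mean of annulus points of ring top from depth; circle via minEnclosingCircle"""
    p=proj(np.array(near),P).astype(int);pts=[]
    for v in range(max(rows[0],p[1]-90),min(rows[1],p[1]+90)):
        for u in range(max(0,p[0]-90),min(640,p[0]+90)):
            if d[v,u]>0:
                X=world((u,v),P,d[v,u])
                if zlo<X[2]<zhi and np.hypot(*(X-near)[:2])<rad: pts.append(X)
    pts=np.array(pts);c,r=cv2.minEnclosingCircle((pts[:,:2]*1000).astype(np.float32));return len(pts),pts.mean(0),np.array(c)/1000,r
E
python3 - <<'E'
from h import *
np.set_printoptions(precision=4,suppress=True)
s,P,im,d=snap("w2");print(s["t"],s["eef_pos"],s["force"])
n,m,c,r=ringtop(P,d,.010,.024,np.array([.5387,-.1702,.016]));print(n,m,c,r,totool([*c,.016],s),totool(m,s))
cv2.imwrite("pics/w2c.png",im[100:400,150:490])
E
```

```text
t: 3.85
eef_pos: [0.5392, -0.1703, 0.1822]
ee_rot: [-3.141, -0.001, -0.338]
force: [0.7, -0.3, 0.5]
width: 0.0872
gripper_force: 0.0
3.85 [ 0.5392 -0.1703  0.1822] [ 0.6959 -0.2952  0.5232]
1296 [ 0.5419 -0.1718  0.014 ] [ 0.5413 -0.1716] 20.9641170501709 [  2.2307   0.5706 166.2266] [  2.8738   0.5942 168.2702]
```

View pics/w2c.png

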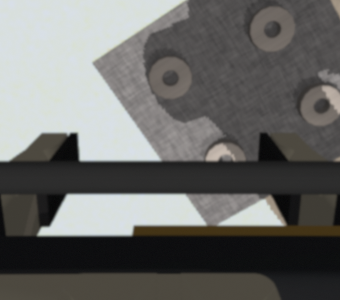

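```bash
python3 -m jog '[[[2,1,50,0,0,0,87],[2,1,100,0,0,0,87],[2,1,140,0,0,0,80],[2,1,165,0,0,0,70],[2,1,174,0,0,0,60],[2,1,176,0,0,0,50],[2,1,176,0,0,0,36],[2,1,176,0,0,0,36],[2,1,176,0,0,0,36],[2,1,176,0,0,0,36],[2,1,176,0,0,0,36]]]' 15
python3 - <<'E'
from h import *
s=arm.get_state();print(s["force"],s["width"])
E
```

```text
t: 5.28
eef_pos: [0.5412, -0.1729, 0.0067]
ee_rot: [-3.141, -0.002, -0.339]
force: [0.1, 2.6, 6.6]
width: 0.0416
gripper_force: 15.0
[0.13970337 2.60131378 6.6270052 ] 0.04157355845518191
```

```bash
python3 -m jog '[[[0,0,-15,0,0,0,36],[0,0,-50,0,0,0,36],[0,0,-110,0,0,0,36],[-10,-20,-165,0,0,0,36],[-30,-70,-205,0,0,0,36],[-54,-122,-235,0,0,0,36],[-77,-174,-244,0,0,0,36],[-100,-226,-244,0,0,0,36],[-123,-278,-244,0,0,0,36],[-145,-328,-244,0,0,0,36],[-145,-328,-244,0,0,0,36],[-145,-328,-244,0,0,0,36],[-145,-328,-244,0,0,0,36],[-145,-328,-244,0,0,0,36]]]'
python3 - <<'E'
from h import *
np.set_printoptions(precision=4,suppress=True)
s,P,im,d=snap("w3");print(s["t"],s["eef_pos"],s["force"],s["width"])
z=s["eef_pos"][2]
for lo,hi in((z-.002,z+.02),):
  n,m,c,r=ringtop(P,d,lo,hi,s["eef_pos"],.03);print(n,m,c,r,totool(m,s))
pts=[(v,u,*totool(world((u,v),P,d[v,u]),s)) for v in range(190,262) for u in range(265,375) if 0<d[v,u]<.19];pts=np.array(pts)
h,e=np.histogram(pts[:,4],bins=20);print(np.c_[e[:-1],h])
cv2.imwrite("pics/w3c.png",cv2.convertScaleAbs(cv2.resize(im[170:300,220:420],None,fx=4,fy=4,interpolation=2),alpha=1.5))
E
```

```text
t: 7.02
eef_pos: [0.513, 0.1835, 0.2498]
ee_rot: [-3.141, -0.0, -0.341]
force: [-0.4, -0.4, -1.4]
width: 0.0416
gripper_force: 15.0
7.025 [0.513  0.1835 0.2498] [-0.4061 -0.4201 -1.3723] 0.04159226417239592
4090 [0.5216 0.1809 0.2573] [0.5193 0.1814] 28.09613609313965 [ 8.9765 -0.4307 -7.5371]
[[ -78.5499  110.    ]
 [ -74.4573    0.    ]
 [ -70.3648    0.    ]
 [ -66.2722    0.    ]
 [ -62.1796    0.    ]
 [ -58.0871    0.    ]
 [ -53.9945    0.    ]
 [ -49.9019    0.    ]
 [ -45.8094    0.    ]
 [ -41.7168    0.    ]
 [ -37.6242    0.    ]
 [ -33.5317    3.    ]
 [ -29.4391   34.    ]
 [ -25.3465   54.    ]
 [ -21.254    68.    ]
 [ -17.1614  100.    ]
 [ -13.0688  110.    ]
 [  -8.9763 2795.    ]
 [  -4.8837  310.    ]
 [  -0.7912  229.    ]]
```

View pics/w3c.png

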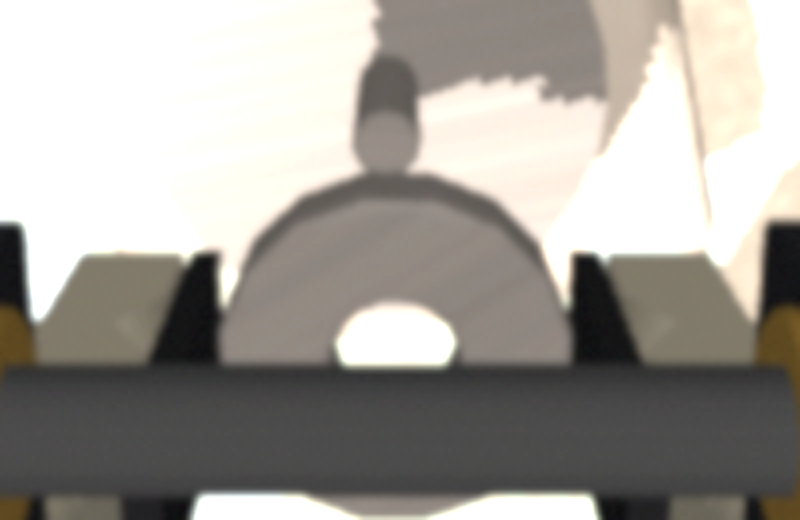

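```bash
cat > fit.py <<'E'
from h import *
def plane_uv(uv,P,s,zt):   # ray to tool plane z=zt(mm); tool points straight down
    return totool(world(uv,P,z=s["eef_pos"][2]-zt/1000),s)
def heldring(P,s,im,d,row0=190,row1=261):
    # ring-top mask by depth, edges fitted as circles of known radius on the top plane
    zz=[totool(world((u,v),P,d[v,u]),s)[2] for v in range(225,240) for u in range(300,340)];zt=np.median(zz)
    from scipy.optimize import least_squares
    inner=[];outer=[]
    for u in range(270,370):
        col=[]
        for v in range(row0,row1):
            t=totool(world((u,v),P,d[v,u]),s) if d[v,u]>0 else np.array([0,0,999]);col.append(abs(t[2]-zt)<3)
        col=np.array(col);e=np.diff(col.astype(int));up=np.where(e==1)[0];dn=np.where(e==-1)[0]
        if len(up): outer.append((u,row0+up[0]+.5))
        for k in dn:
            if row0+k<row1-3 and 300<u<338: inner.append((u,row0+k+.5))
    I=np.array([plane_uv(p,P,s,zt)[:2] for p in inner]).reshape(-1,2);O=np.array([plane_uv(p,P,s,zt)[:2] for p in outer]).reshape(-1,2)
    out={"zt":zt}
    for n,A,r in(("hole",I,7.4),("outer",O,21.)):
        if len(A)>4:
            q=least_squares(lambda c:np.hypot(*(A-c).T)-r,A.mean(0)-[r,0],loss="soft_l1",f_scale=.4)
            out[n]=(q.x.round(2),len(A),np.abs(q.fun).mean().round(2))
    return out
E
python3 - <<'E'
from fit import *
np.set_printoptions(precision=2,suppress=True)
import numpy as np
P=np.load("w3_P.npy",allow_pickle=True).item();d=np.load("w3_d.npy");im=cv2.imread("pics/w3.png");s=arm.get_state()
o=heldring(P,s,im,d);print(o);zt=o["zt"]
f=lambda p:((p[0]+.5)/4-.5+220,(p[1]+.5)/4-.5+170)
for p in((395,302),(335,345),(458,345),(395,198),(222,330),(570,330)): print(p,plane_uv(f(p),P,s,zt))
print("spindle tool",totool(world(f((387,143)),P,z=.169),s), world(f((387,143)),P,z=.169), totool([.5143,.1854,.169],s))
E
```

```text
{'zt': np.float64(-7.462721899200106), 'hole': (array([ 0.4 , -0.61]), 35, np.float64(0.76)), 'outer': (array([ 0.34, -0.49]), 100, np.float64(0.56))}
(395, 302) [ 7.7  -0.69 -7.46]
(335, 345) [ 2.36 -7.6  -7.46]
(458, 345) [ 2.39  6.57 -7.46]
(395, 198) [20.21 -0.71 -7.46]
(222, 330) [  4.21 -20.56  -7.46]
(570, 330) [ 4.28 19.41 -7.46]
spindle tool [ 0.63 -2.2  80.72] [0.51 0.19 0.17] [ 0.65 -2.09 80.72]
```

```bash
python3 -m jog '[[[0.3,-1.5,35,0,0,0,36],[0.3,-1.5,60,0,0,0,36],[0.3,-1.5,70,0,0,0,36],[0.3,-1.5,70,0,0,0,36],[0.3,-1.5,70,0,0,0,36],[0.3,-1.5,70,0,0,0,36]]]'
python3 - <<'E'
from fit import *
np.set_printoptions(precision=4,suppress=True)
s,P,im,d=snap("w4");print(s["t"],s["eef_pos"],s["force"]);print(heldring(P,s,im,d)); print(totool([.5143,.1855,.169],s))
cv2.imwrite("pics/w4c.png",cv2.convertScaleAbs(cv2.resize(im[190:290,250:390],None,fx=5,fy=5,interpolation=2),alpha=1.4))
E
```

```text
t: 7.82
eef_pos: [0.5142, 0.1862, 0.1806]
ee_rot: [-3.14, -0.001, -0.34]
force: [0.0, -0.1, -1.1]
width: 0.0415
gripper_force: 15.0
7.825 [0.5142 0.1862 0.1806] [ 0.0144 -0.0666 -1.102 ]
{'zt': np.float64(-7.371647253472412), 'hole': (array([ 0.35, -0.67]), 37, np.float64(1.21)), 'outer': (array([ 0.22, -0.62]), 100, np.float64(0.59))}
[ 0.3629  0.63   11.5829]
```

View pics/w4c.png

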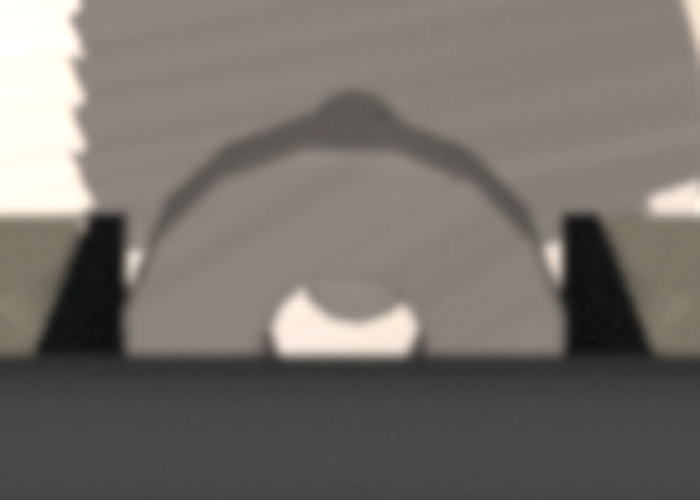

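Run:
```python
from fit import *
np.set_printoptions(precision=3,suppress=True)
P=np.load("w4_P.npy",allow_pickle=True).item();s=arm.get_state();print(s["eef_pos"])
f=lambda p:((p[0]+.5)/5-.5+250,(p[1]+.5)/5-.5+190)
zs=(s["eef_pos"][2]-.168)*1000
for p in((353,323),(308,295),(402,300)): print("sp",plane_uv(f(p),P,s,zs))
for p in((346,280),(272,335),(420,335),(355,322)): print("hole",plane_uv(f(p),P,s,-8.))
for p in((335,88),(374,88),(355,88)): print("base",plane_uv(f(p),P,s,(s["eef_pos"][2]-.123)*1000))
```

```text
[0.514 0.186 0.18 ]
sp [-5.764  0.085 12.427]
sp [-2.627 -4.601 12.435]
sp [-3.163  5.174 12.422]
hole [ 7.704 -0.665 -7.993]
hole [ 2.254 -7.461 -7.989]
hole [ 2.289  6.146 -8.006]
hole [ 3.565  0.167 -7.997]
base [ 6.313 -2.073 57.44 ]
base [ 6.323  2.897 57.434]
base [ 6.318  0.476 57.437]
```

```bash
python3 -m jog '[[[0,0.9,3,0,0,0,36],[0,0.9,6,0,0,0,36],[0,0.9,9,0,0,0,36],[0,0.9,12,0,0,0,36],[0,0.9,16,0,0,0,36],[0,0.9,16,0,0,0,36],[0,0.9,16,0,0,0,36]]]'
python3 - <<'E'
from fit import *
np.set_printoptions(precision=4,suppress=True)
s,P,im,d=snap("w5");print(s["t"],s["eef_pos"],s["force"]);print(heldring(P,s,im,d))
pts=[]
for v in range(225,262):
    for u in range(285,360):
        if d[v,u]>0:
            t=totool(world((u,v),P,d[v,u]),s)
            if t[2]<-9 and t[2]>-40: pts.append(t)
print(len(pts))
cv2.imwrite("pics/w5c.png",cv2.convertScaleAbs(cv2.resize(im[190:290,250:390],None,fx=5,fy=5,interpolation=2),alpha=1.4))
E
```

```text
t: 8.75
eef_pos: [0.5134, 0.1851, 0.1636]
ee_rot: [3.142, -0.0, -0.34]
force: [0.2, -0.1, -1.5]
width: 0.0417
gripper_force: 15.0
8.75 [0.5134 0.1851 0.1636] [ 0.1718 -0.1265 -1.5494]
{'zt': np.float64(-7.374402460094242), 'hole': (array([ 0.05, -0.77]), 49, np.float64(1.49)), 'outer': (array([ 0.29, -0.72]), 100, np.float64(0.55))}
5
```

```bash
python3 -m jog '[[[0,0,5,0,0,0,36],[0,0,10,0,0,0,36],[0,0,15,0,0,0,36],[0,0,20,0,0,0,36],[0,0,25,0,0,0,36],[0,0,30,0,0,0,36],[0,0,33,0,0,0,36],[0,0,34,0,0,0,36],[0,0,34,0,0,0,36],[0,0,34,0,0,0,36]]]'
```

```text
t: 10.05
eef_pos: [0.5135, 0.1851, 0.1297]
ee_rot: [-3.141, -0.0, -0.34]
force: [-0.0, 0.7, -1.6]
width: 0.0417
gripper_force: 15.0
```

```bash
python3 -m jog '[[[0,0,2,0,0,0,36],[0,0,3,0,0,0,36],[0,0,4,0,0,0,36],[0,0,4.5,0,0,0,36],[0,0,4.5,0,0,0,36],[0,0,4.5,0,0,0,36]]]'
```

```text
t: 10.8
eef_pos: [0.5134, 0.185, 0.1251]
ee_rot: [-3.142, -0.0, -0.34]
force: [0.8, -0.2, -0.4]
width: 0.0418
gripper_force: 15.0
```

```bash
python3 -m jog '[[[0,0,0,0,0,0,46],[0,0,0,0,0,0,56],[0,0,0,0,0,0,64],[0,0,0,0,0,0,64],[0,0,-30,0,0,0,64],[0,0,-85,0,0,0,70],[0,0,-126,0,0,0,80],[0,0,-126,0,0,0,87],[0,0,-126,0,0,0,87],[0,0,-126,0,0,0,87]]]'
python3 - <<'E'
from fit import *
np.set_printoptions(precision=4,suppress=True)
s,P,im,d=snap("w6");print(s["t"],s["eef_pos"],s["force"],s["width"])
p=proj(np.array([.514,.1855,.133]),P).astype(int);print(p)
n,m,c,r=ringtop(P,d,.127,.139,np.array([.514,.1855,.133]),.03);print(n,m,c,r)
a=cv2.resize(im[140:240,250:380],(390,300),interpolation=2);b=cv2.resize(im[40:115,225:350],(500,300),interpolation=2)
o=np.zeros((600,500,3),np.uint8);o[:300,:390]=a;o[300:]=b;cv2.imwrite("pics/c6.png",cv2.convertScaleAbs(o,alpha=1.4))
E
```

```text
t: 12.05
eef_pos: [0.5128, 0.1847, 0.2498]
ee_rot: [3.14, 0.001, -0.34]
force: [0.1, -0.4, -0.2]
width: 0.0869
gripper_force: 0.0
12.05 [0.5128 0.1847 0.2498] [ 0.0626 -0.4262 -0.229 ] 0.08692252031998371
[317 192]
1599 [0.5157 0.1851 0.131 ] [0.5136 0.1857] 20.799972534179688
```

View pics/c6.png

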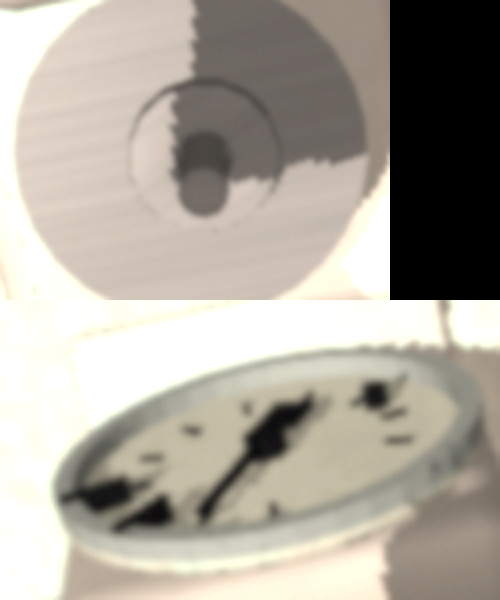

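```bash
cat >> h.py <<'E'
def angs(P,pix,hub):
    n=np.array([.893,-.119,.4341]);n/=np.linalg.norm(n);c=np.array([.6091,.1787,.0625])
    h=np.array([n[0],n[1],0]);h/=np.linalg.norm(h);rt=np.cross([0,0,1],h);up=np.cross(n,rt);o=hit(hub,P,c,n)
    for k,uv in pix.items():
        p=hit(uv,P,c,n)-o;print(k,(1000*np.array([p@rt,p@up])).round(1),"r",(1000*np.hypot(p@rt,p@up)).round(1),"ang",np.arctan2(p@rt,p@up).round(3))
E
python3 - <<'E'
from h import *
P=np.load("w6_P.npy",allow_pickle=True).item()
f=lambda x,y:(225+(x+.5)/4-.5,40+(y-300+.5)/4-.5)
pix={k:f(*v) for k,v in dict(tip=(205,515),bar2=(148,513),bar1=(105,495),peg=(375,393),rimL=(72,480),rimR=(468,405),rimB=(190,552),rimT=(330,366)).items()}
for hub in((268,440),(270,447)): print(hub);angs(P,pix,f(*hub))
E
```

```text
(268, 440)
tip [15.2 34.2] r 37.4 ang 0.418
bar2 [28.2 26.5] r 38.7 ang 0.816
bar1 [39.  11.3] r 40.6 ang 1.29
peg [-27.1 -14.5] r 30.7 ang -2.061
rimL [47.9 -2. ] r 47.9 ang 1.613
rimR [-47.1   5.6] r 47.5 ang -1.452
rimB [18.4 50.9] r 54.1 ang 0.346
rimT [-17.6 -39.6] r 43.4 ang -2.724
(270, 447)
tip [15.5 29.7] r 33.5 ang 0.481
bar2 [28.6 22.1] r 36.1 ang 0.913
bar1 [39.3  6.8] r 39.9 ang 1.4
peg [-26.7 -18.9] r 32.7 ang -2.187
rimL [48.2 -6.5] r 48.6 ang 1.705
rimR [-46.8   1.2] r 46.8 ang -1.546
rimB [18.7 46.4] r 50.0 ang 0.383
rimT [-17.3 -44.1] r 47.4 ang -2.769
```

Run:
```python
from h import *
np.set_printoptions(precision=4,suppress=True)
P=np.load("w2_P.npy",allow_pickle=True).item();d=np.load("w2_d.npy")
for c in((.5506,-.2731),(.4638,-.299),(.4384,-.1942)):
    try: print(c,ringtop(P,d,.010,.024,np.array([*c,.016])),proj(np.array([*c,.016]),P))
    except Exception as e: print(c,e)
s=arm.get_state();print(totool([.5526,-.2745,.18],s))
```

```text
(0.5506, -0.2731) (1451, array([ 0.5539, -0.2737,  0.0138]), array([ 0.5533, -0.2741]), 20.797574996948242) [422.4015 132.225 ]
(0.4638, -0.299) (1265, array([ 0.4687, -0.2993,  0.0137]), array([ 0.4677, -0.2998]), 20.796796798706055) [472.0826 209.6827]
(0.4384, -0.1942) (583, array([ 0.4521, -0.199 ,  0.0137]), array([ 0.4447, -0.1966]), 20.224857330322266) [375.0364 265.4319]
[190.624  419.6104  70.3919]
```

```bash
python3 -m jog '[[[24,52,0,0,0,0,87],[48,105,0,0,0,0,87],[72,157,5,0,0,0,87],[96,210,20,0,0,0,87],[120,262,40,0,0,0,87],[144,315,70,0,0,0,87],[168,367,100,0,0,0,87],[191,419.5,130,0,0,0,87],[191,419.5,180,0,0,0,80],[191,419.5,220,0,0,0,74],[191,419.5,238,0,0,0,66],[191,419.5,243,0,0,0,60],[191,419.5,243,0,0,0,50],[191,419.5,243,0,0,0,36],[191,419.5,243,0,0,0,36],[191,419.5,243,0,0,0,36],[191,419.5,243,0,0,0,36],[191,419.5,243,0,0,0,36]]]' 15
```

```text
t: 14.35
eef_pos: [0.5547, -0.2742, 0.0096]
ee_rot: [-3.141, -0.003, -0.339]
force: [-0.6, 0.5, 6.9]
width: 0.0416
gripper_force: 15.0
```

```bash
python3 -m jog '[[[0,0,-15,0,0,0,36],[0,0,-60,0,0,0,36],[-6,-14,-120,0,0,0,36],[-24,-52,-165,0,0,0,36],[-48,-105,-195,0,0,0,36],[-72,-157,-220,0,0,0,36],[-96,-210,-240,0,0,0,36],[-120,-262,-240,0,0,0,36],[-144,-315,-240,0,0,0,36],[-168,-367,-240,0,0,0,36],[-191.5,-419.5,-240,0,0,0,36],[-191.5,-419.5,-215,0,0,0,36],[-191.5,-419.5,-190,0,0,0,36],[-191.5,-419.5,-175,0,0,0,36],[-191.5,-419.5,-173,0,0,0,36],[-191.5,-419.5,-173,0,0,0,36],[-191.5,-419.5,-173,0,0,0,36]]]'
python3 - <<'E'
from fit import *
np.set_printoptions(precision=4,suppress=True)
s,P,im,d=snap("w7");print(s["t"],s["eef_pos"],s["force"],s["width"]);print(heldring(P,s,im,d)); print("sp",totool([.5137,.1857,.167],s))
cv2.imwrite("pics/w7c.png",cv2.convertScaleAbs(cv2.resize(im[190:290,250:390],None,fx=5,fy=5,interpolation=2),alpha=1.4))
E
```

```text
t: 16.48
eef_pos: [0.5134, 0.1853, 0.1821]
ee_rot: [-3.14, -0.001, -0.34]
force: [0.3, 0.3, -1.4]
width: 0.0415
gripper_force: 15.0
16.475 [0.5134 0.1853 0.1821] [ 0.2536  0.3386 -1.3586] 0.04146185526853197
{'zt': np.float64(-4.439653910756612), 'hole': (array([-0.6 , -0.66]), 35, np.float64(1.06)), 'outer': (array([-0.72, -0.72]), 100, np.float64(0.7))}
sp [ 0.1417 -0.4305 15.0687]
```

View pics/w7c.png

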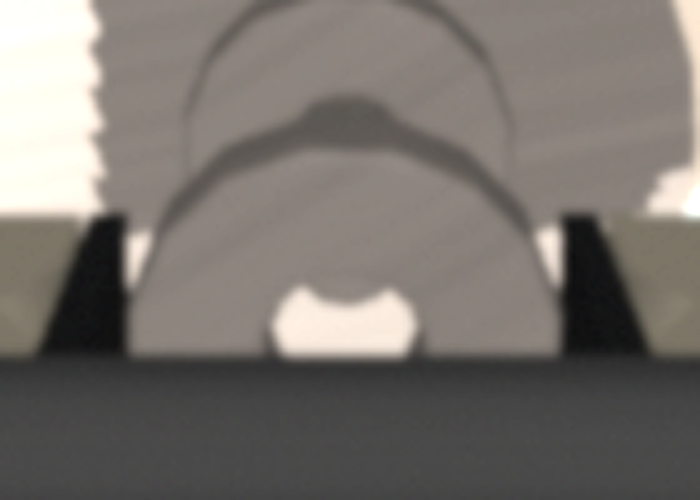

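```bash
python3 -m jog '[[[0.9,0.1,3,0,0,0,36],[0.9,0.1,6,0,0,0,36],[0.9,0.1,9,0,0,0,36],[0.9,0.1,12,0,0,0,36],[0.9,0.1,16,0,0,0,36],[0.9,0.1,18,0,0,0,36],[0.9,0.1,18,0,0,0,36],[0.9,0.1,18,0,0,0,36]]]'
```

```text
t: 17.52
eef_pos: [0.5138, 0.1849, 0.1632]
ee_rot: [-3.141, -0.0, -0.34]
force: [0.5, 0.2, -1.1]
width: 0.042
gripper_force: 15.0
```

```bash
python3 -m jog '[[[0,0,5,0,0,0,36],[0,0,10,0,0,0,36],[0,0,15,0,0,0,36],[0,0,19,0,0,0,36],[0,0,21,0,0,0,36],[0,0,23,0,0,0,36],[0,0,24,0,0,0,36],[0,0,24,0,0,0,36],[0,0,24,0,0,0,36]]]'
```

```text
t: 18.65
eef_pos: [0.5138, 0.1849, 0.1392]
ee_rot: [-3.141, -0.0, -0.34]
force: [-0.1, -0.6, -1.5]
width: 0.0413
gripper_force: 15.0
```

```bash
python3 -m jog '[[[0,0,1,0,0,0,36],[0,0,2,0,0,0,36],[0,0,3,0,0,0,36],[0,0,3.5,0,0,0,36],[0,0,3.5,0,0,0,36],[0,0,3.5,0,0,0,36]]]'
```

```text
t: 19.4
eef_pos: [0.5138, 0.1849, 0.1356]
ee_rot: [-3.141, -0.0, -0.34]
force: [0.6, 0.7, 0.9]
width: 0.0413
gripper_force: 15.0
```

```bash
python3 -m jog '[[[0,0,-2,0,0,0,36],[0,0,-2,0,0,0,36],[0,0,-2,0,0,0,46],[0,0,-2,0,0,0,56],[0,0,-2,0,0,0,64],[0,0,-2,0,0,0,64],[0,0,-30,0,0,0,64],[0,0,-75,0,0,0,70],[0,0,-114,0,0,0,80],[0,0,-114,0,0,0,87],[0,0,-114,0,0,0,87],[0,0,-114,0,0,0,87]]]'
python3 - <<'E'
from fit import *
np.set_printoptions(precision=4,suppress=True)
s,P,im,d=snap("w8");print(s["t"],s["eef_pos"],s["force"],s["width"])
print(ringtop(P,d,.136,.150,np.array([.514,.1855,.143]),.03))
a=cv2.resize(im[140:240,250:380],(390,300),interpolation=2);b=cv2.resize(im[40:115,225:350],(500,300),interpolation=2)
o=np.zeros((600,500,3),np.uint8);o[:300,:390]=a;o[300:]=b;cv2.imwrite("pics/c8.png",cv2.convertScaleAbs(o,alpha=1.4))
E
```

```text
t: 20.9
eef_pos: [0.5131, 0.1845, 0.2483]
ee_rot: [3.14, 0.001, -0.34]
force: [0.3, -0.3, 0.2]
width: 0.0866
gripper_force: 0.0
20.9 [0.5131 0.1845 0.2483] [ 0.3456 -0.3224  0.1955] 0.08661067718018749
(1851, array([0.5144, 0.1854, 0.1411]), array([0.5128, 0.186 ]), 20.976896286010742)
```

View pics/c8.png

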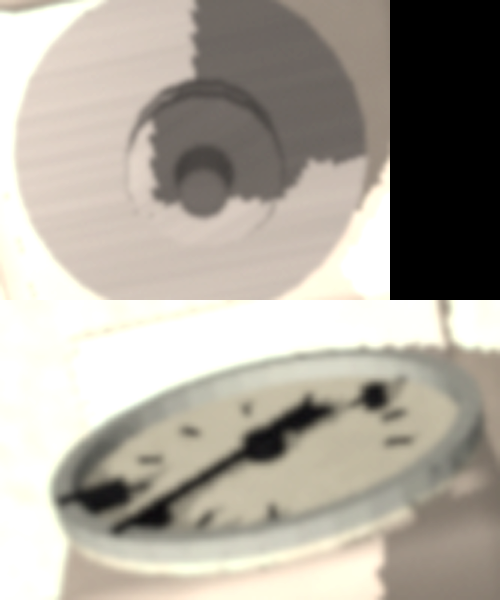

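I've now viewed 11 pictures, one over the limit of 10, so I'll use numbers only from here. The needle is at the first mark, with both rings seated. I'll take a squarer look at the dial and read it numerically.

```bash
python3 -m jog '[[[45,-17,0,0,0,0,87],[90,-34,20,0,0,0,87],[135,-50,48,0,0,0,87],[135,-50,48,0,0,0,87],[135,-50,48,0,0,0,87],[135,-50,48,0,0,0,87]]]'
cat > dial.py <<'E'
from h import *
def rect(P,im,d,c0=None,S=8):
    n=np.array([.893,-.119,.4341])
    p=proj(np.array([.6091,.1787,.0625]),P).astype(int)
    c,nn,f=dialangle(P,d,None,(p[0]-25,p[1]-15,p[0]+25,p[1]+15))
    h=np.array([nn[0],nn[1],0]);h/=np.linalg.norm(h);rt=np.cross([0,0,1],h);up=np.cross(nn,rt)
    o=np.array([.6091,.1787,.0625]) if c0 is None else c0;o=o-((o-c)@nn)*nn
    L=70;N=2*L*2+1;mx=np.zeros((N,N),np.float32);my=mx.copy()
    for i in range(N):
        for j in range(N):
            q=proj(o+rt*(j/2-L)/1000+up*(L-i/2)/1000,P);mx[i,j],my[i,j]=q
    return cv2.remap(im,mx,my,cv2.INTER_LINEAR),L,(p,c,nn,f)
E
python3 - <<'E'
from dial import *
np.set_printoptions(precision=3,suppress=True,linewidth=200)
s,P,im,d=snap("w9");print(s["t"],s["eef_pos"])
g,L,info=rect(P,im,d);print(info);cv2.imwrite("pics/r9.png",g)
k=cv2.cvtColor(g,cv2.COLOR_BGR2GRAY);print(np.percentile(k,[5,25,50,75,95]))
b=(k<45).astype(np.uint8);n,lab,st,ce=cv2.connectedComponentsWithStats(b)
for i in range(1,n):
    if st[i,4]>25:
        x,y=(ce[i][0]/2-L),(L-ce[i][1]/2);print("blob",st[i,4]/4,"mm2 c",round(x,1),round(y,1),"box",st[i,0]/2-L,L-st[i,1]/2,st[i,2]/2,st[i,3]/2)
for row in k[40:240:6,40:240:4]: print(''.join('#' if v<40 else '+' if v<60 else '.' if v<90 else ' ' for v in row))
E
```

```text
t: 21.7
eef_pos: [0.6574, 0.1872, 0.2028]
ee_rot: [-3.14, -0.001, -0.339]
force: [1.0, 0.8, -0.1]
width: 0.0867
gripper_force: 0.0
21.7 [0.657 0.187 0.203]
(array([346, 233]), array([0.61 , 0.18 , 0.062]), array([ 0.894, -0.117,  0.432]), np.float64(0.8090787716955942))
[ 27.  43. 106. 130. 188.]
blob 4881.75 mm2 c -3.0 42.5 box -70.0 70.0 140.5 87.5
blob 71.5 mm2 c 37.4 10.5 box 31.5 14.5 15.0 10.0
blob 32.25 mm2 c -28.4 -15.6 box -30.5 -11.5 5.0 8.0
##################################################
##################################################
##################################################
###+..+++#########################################
###.... ...++++###################################
##+..........  .....++############################
##........              ...+######################
#+.......                      +++################
#....... ..                        .###+##########
+.....                             .##+.....++####
...... ..  .                      .###+.       ...
..... ..                         .#+..      ..    
....    ..                     .
[... 193 characters left out ...]
 .####+           ...     .  
...                  .+####.                   .  
...      ..        .#######                    .  
..                +#####+.                    ..  
           .    .#######.             ..      ..  
          +#+   .+####..                     ...  
         .##+..  .+##.                       ..   
         .+#+.     .                         ..   
..       .                       ..         ..    
..                                .        ...    
 ..                .                      ..      
 ...                                      .       
 ....                                             
  .....                                           
  .....
```

The upper mark is at about 1.30 rad and the lower at about 0.80. The needle is at about 0.8, right on the lower mark, so a third ring (about 1.2) is needed.

```bash
python3 -m jog '[[[-2,58,0,0,0,0,87],[-4,116,0,0,0,0,87],[-6,174,0,0,0,0,87],[-8,232,0,0,0,0,87],[-9,290,0,0,0,0,87],[-11,348,10,0,0,0,87],[-13,406,40,0,0,0,87],[-15,464,80,0,0,0,87],[-17,522,120,0,0,0,87],[-17,522,160,0,0,0,78],[-17,522,185,0,0,0,70],[-17,522,193,0,0,0,62],[-17,522,195,0,0,0,54],[-17,522,195,0,0,0,46],[-17,522,195,0,0,0,36],[-17,522,195,0,0,0,36],[-17,522,195,0,0,0,36],[-17,522,195,0,0,0,36],[-17,522,195,0,0,0,36]]]' 15
```

```text
t: 24.12
eef_pos: [0.4686, -0.2996, 0.0078]
ee_rot: [-3.142, -0.002, -0.339]
force: [-0.9, 2.4, 7.6]
width: 0.0412
gripper_force: 15.0
```

```bash
python3 -m jog '[[[0,0,-15,0,0,0,36],[0,0,-60,0,0,0,36],[-4,-14,-120,0,0,0,36],[-13,-52,-165,0,0,0,36],[-26,-105,-195,0,0,0,36],[-40,-157,-220,0,0,0,36],[-53,-210,-230,0,0,0,36],[-67,-265,-230,0,0,0,36],[-80,-320,-230,0,0,0,36],[-94,-375,-230,0,0,0,36],[-107,-428,-230,0,0,0,36],[-118.5,-472,-230,0,0,0,36],[-118.5,-472,-210,0,0,0,36],[-118.5,-472,-190,0,0,0,36],[-118.5,-472,-177,0,0,0,36],[-118.5,-472,-175,0,0,0,36],[-118.5,-472,-175,0,0,0,36],[-118.5,-472,-175,0,0,0,36]]]'
python3 - <<'E'
from fit import *
np.set_printoptions(precision=4,suppress=True,linewidth=200)
s,P,im,d=snap("w10");print(s["t"],s["eef_pos"],s["force"],s["width"]);print(heldring(P,s,im,d)); print("sp",totool([.5137,.1857,.165],s))
P7=np.load("w7_P.npy",allow_pickle=True).item();im7=cv2.imread("pics/w7.png")
for I in(im7,im):
    k=cv2.cvtColor(I,cv2.COLOR_BGR2GRAY)
    print(k[244:262:2,300:340:2])
E
```

```text
t: 26.38
eef_pos: [0.5136, 0.1851, 0.1824]
ee_rot: [-3.141, -0.001, -0.34]
force: [0.8, -0.6, -1.5]
width: 0.0418
gripper_force: 15.0
26.375 [0.5136 0.1851 0.1824] [ 0.7885 -0.6003 -1.4552] 0.04180596672773893
{'zt': np.float64(-6.176607324251776), 'hole': (array([-0.54, -0.76]), 35, np.float64(1.51)), 'outer': (array([-0.68, -0.74]), 99, np.float64(0.65))}
sp [-0.1354 -0.5963 17.4001]
[[ 96  96  97  96  96  95  94  94  94  94  93  93  92  93  92  92  93  93  93  92]
 [ 96  96  96  95  97 103  95  96  97  97  96  96  93  93  94  92  93  93  91  91]
 [ 96  95  95  98 129 153 126  99  98  98  98  97 103 126 132  99  90  90  91  92]
 [ 95  95  97 127 163 172 164 142 129 118 117 131 150 164 167 142 103  92  92  94]
 [ 96  95 101 153 172 173 172 171 168 166 165 168 171 171 171 165 126  92  93  94]
 [ 96  92 117 168 173 173 172 172 172 172 171 171 171 170 170 168 143  93  92  94]
 [ 95  84 107 165 173 172 171 171 171 170 170 170 170 170 170 168 133  82  92  94]
 [ 92  79  82 148 169 169 169 169 169 169 169 170 170 170 170 160  99  69  89  93]
 [ 75  65  56 101 131 133 134 133 133 134 134 134 134 134 135 117  62  57  72  76]]
[[ 96  97  96  96  96  95  95  94  94  95  95  95  94  93  93  92  93  94  93  93]
 [ 96  96  96  96  95  94  93  93  94  94  94  93  91  92  92  92  93  93  93  92]
 [ 96  96  95  94  92  94  94  90  92  93  93  92  91  92  90  91  93  91  91  90]
 [ 96  95  94  93  92  95  96  95  94  94  95  96  97  95  90  87  89  90  92  93]
 [ 95  95  96 116 101  98  98  98  98  99 100  98  96  96  96  94  88  90  94  93]
 [ 96  94 112 158 135 140 114 101 107 120 140 131 103 113 127 118  92  89  94  94]
 [ 96  92 127 170 170 174 149 142 155 167 173 165 150 164 169 159 127  87  93  94]
 [ 93  81 105 162 170 171 170 169 171 171 172 171 172 172 171 168 128  74  90  93]
 [ 74  63  65 119 133 134 134 133 134 134 135 135 135 135 135 130  83  55  71  76]]
```

```bash
python3 -m jog '[[[0.5,0.1,4,0,0,0,36],[0.5,0.1,8,0,0,0,36],[0.5,0.1,11,0,0,0,36],[0.5,0.1,14,0,0,0,36],[0.5,0.1,17,0,0,0,36],[0.5,0.1,20,0,0,0,36],[0.5,0.1,20,0,0,0,36],[0.5,0.1,20,0,0,0,36],[0.5,0.1,20,0,0,0,36]]]'
```

```text
t: 27.55
eef_pos: [0.5137, 0.1848, 0.1617]
ee_rot: [-3.141, -0.0, -0.34]
force: [0.1, 0.5, -0.4]
width: 0.0415
gripper_force: 15.0
```

```bash
python3 -m jog '[[[0,0,3,0,0,0,36],[0,0,6,0,0,0,36],[0,0,6,0,0,0,36],[0,0,6,0,0,0,36]]]';python3 -m jog '[[[0,0,0,0,0,0,36]]]'
```

```text
t: 28.05
eef_pos: [0.5137, 0.1847, 0.1555]
ee_rot: [3.141, 0.0, -0.34]
force: [-0.4, 0.6, -1.1]
width: 0.0413
gripper_force: 15.0
t: 28.18
eef_pos: [0.5137, 0.1848, 0.1556]
ee_rot: [-3.141, -0.0, -0.34]
force: [-0.4, -0.8, -1.6]
width: 0.0416
gripper_force: 15.0
```

Threaded, with no rise in force. Lowering to seat it.

```bash
python3 -m jog '[[[0,0,3,0,0,0,36],[0,0,5,0,0,0,36],[0,0,6.5,0,0,0,36],[0,0,8,0,0,0,36],[0,0,9,0,0,0,36],[0,0,9,0,0,0,36],[0,0,9,0,0,0,36]]]'
```

```text
t: 29.05
eef_pos: [0.5137, 0.1848, 0.1466]
ee_rot: [-3.142, -0.0, -0.34]
force: [0.1, -0.1, -0.8]
width: 0.0413
gripper_force: 15.0
```

```bash
python3 -m jog '[[[0,0,1,0,0,0,36],[0,0,2,0,0,0,36],[0,0,2,0,0,0,36],[0,0,2,0,0,0,36],[0,0,2,0,0,0,36]]]'
```

```text
t: 29.68
eef_pos: [0.5137, 0.1848, 0.1446]
ee_rot: [-3.142, -0.0, -0.34]
force: [0.3, 0.1, 0.2]
width: 0.0415
gripper_force: 15.0
```

```bash
python3 -m jog '[[[0,0,-0.8,0,0,0,36],[0,0,-0.8,0,0,0,46],[0,0,-0.8,0,0,0,56],[0,0,-0.8,0,0,0,64],[0,0,-0.8,0,0,0,64],[0,0,-25,0,0,0,64],[0,0,-65,0,0,0,70],[0,0,-104,0,0,0,80],[0,0,-104,0,0,0,87],[0,0,-104,0,0,0,87],[0,0,-104,0,0,0,87]]]'
python3 - <<'E'
from fit import *
np.set_printoptions(precision=4,suppress=True)
s,P,im,d=snap("w11");print(s["t"],s["eef_pos"],s["force"],s["width"])
print(ringtop(P,d,.144,.158,np.array([.514,.1855,.151]),.023))
E
python3 -m jog '[[[45,-17,0,0,0,0,87],[90,-34,20,0,0,0,87],[135,-50,46,0,0,0,87],[135,-50,46,0,0,0,87],[135,-50,46,0,0,0,87],[135,-50,46,0,0,0,87]]]'
python3 - <<'E'
from dial import *
np.set_printoptions(precision=3,suppress=True,linewidth=200)
s,P,im,d=snap("w12");print(s["t"],s["eef_pos"])
g,L,info=rect(P,im,d)
k=cv2.cvtColor(g,cv2.COLOR_BGR2GRAY)
for row in k[60:200:4,80:240:2]: print(''.join('#' if v<40 else '+' if v<60 else '.' if v<90 else ' ' for v in row))
E
```

```text
t: 31.05
eef_pos: [0.5131, 0.1844, 0.2473]
ee_rot: [3.14, 0.001, -0.34]
force: [-0.3, -0.3, 0.2]
width: 0.0868
gripper_force: 0.0
31.05 [0.5131 0.1844 0.2473] [-0.3439 -0.2549  0.1585] 0.08680020609128156
(2093, array([0.5142, 0.1855, 0.1508]), array([0.513 , 0.1859]), 20.954254150390625)
t: 31.85
eef_pos: [0.6573, 0.1871, 0.2037]
ee_rot: [-3.141, -0.001, -0.339]
force: [0.3, 1.6, 0.2]
width: 0.0872
gripper_force: 0.0
31.85 [0.657 0.187 0.204]
++##############################################################################
.......+++++####################################################################
...... .........++++++##########################################################
...            .       ....++###################################################
                            .......+++##########################################
                                       ...+##++#################################
                                          ...  ..++#############################
.    .                                            .+#####+++++##################
    
[... 1471 characters left out ...]
.....                                  ...            .....    
####+.. .  ....                                                       .....     
####+.....                                                            ....      
#####+...                                                            .....      
......                                                              .....       
                                              ...                  .....        
                                               ...                .....         
                  ..                                             .....          
                  .              ..                             .....
```

```bash
cat > dd.py <<'E'
from dial import *
np.set_printoptions(precision=3,suppress=True,linewidth=200)
def load(n):
    if n=="w1": return np.load("w1P.npy",allow_pickle=True).item(),cv2.imread("pics/w1.png"),np.load("w1d.npy")
    return np.load(n+"_P.npy",allow_pickle=True).item(),cv2.imread(f"pics/{n}.png"),np.load(n+"_d.npy")
def line(m,L):
    v,u=np.nonzero(m);X=np.c_[u/2-L,L-v/2].astype(np.float32);vx,vy,x,y=cv2.fitLine(X,cv2.DIST_HUBER,0,.01,.01).ravel()
    if vx<0: vx,vy=-vx,-vy
    return len(X)/4,(x,y),np.arctan2(vx,vy),X
G={n:cv2.cvtColor(rect(*load(n))[0],cv2.COLOR_BGR2GRAY).astype(float) for n in("w1","w6","w8","w9","w11","w12")};L=70
yy,xx=np.mgrid[0:281,0:281];X=xx/2-L;Y=L-yy/2;R=np.hypot(X,Y)
def needle(a,b,lo=8,hi=30):   # dark in a, lit in b
    m=(G[a]-G[b]<-35)&(G[a]<55)&(R>lo)&(R<hi)&(X>-3)&(Y>-3)
    n,lab,st,ce=cv2.connectedComponentsWithStats(m.astype(np.uint8));
    if n<2:return None
    i=1+np.argmax(st[1:,4]);r=line(lab==i,L);return round(r[0],1),np.array(r[1]),round(float(r[2]),3)
for a,b in(("w9","w12"),("w12","w9"),("w6","w8"),("w8","w6"),("w1","w8"),("w8","w11"),("w11","w8"),("w11","w6")): print("needle",a,"vs",b,needle(a,b))
def blobs(n,T=45):
    m=(G[n]<T)&(R>25)&(R<46)&(Y>-8)&(X>5);k,lab,st,ce=cv2.connectedComponentsWithStats(m.astype(np.uint8))
    for i in range(1,k):
        if st[i,4]>100: r=line(lab==i,L);print("bar",n,round(r[0],1),np.array(r[1]),round(float(r[2]),3),"pos ang",round(float(np.arctan2(*r[1])),3))
for n in G: blobs(n)
E
python3 dd.py
```

```text
needle w9 vs w12 (62.5, array([14.185, 13.156], dtype=float32), 0.8)
needle w12 vs w9 (65.5, array([18.423,  4.945], dtype=float32), 1.252)
needle w6 vs w8 (61.0, array([10.725, 16.152], dtype=float32), 0.406)
needle w8 vs w6 (70.8, array([15.65 ,  8.055], dtype=float32), 0.773)
needle w1 vs w8 (34.2, array([-0.051, 18.739], dtype=float32), 3.134)
needle w8 vs w11 (70.2, array([15.653,  8.059], dtype=float32), 0.775)
needle w11 vs w8 (35.8, array([21.639, -0.159], dtype=float32), 1.291)
needle w11 vs w6 (36.0, array([21.718, -0.11 ], dtype=float32), 1.285)
bar w1 87.8 [26.367 21.323] 0.16 pos ang 0.891
bar w1 150.5 [38.684  4.609] 2.456 pos ang 1.452
bar w6 86.5 [26.351 20.944] 0.237 pos ang 0.899
bar w6 147.8 [38.57   4.606] 2.448 pos ang 1.452
bar w8 97.0 [25.603 20.08 ] 0.451 pos ang 0.906
bar w8 144.5 [38.641  4.519] 2.413 pos ang 1.454
bar w9 430.2 [20.302 33.291] 2.067 pos ang 0.548
bar w9 70.2 [37.469 10.389] 1.35 pos ang 1.3
bar w11 87.5 [26.255 21.232] 0.196 pos ang 0.891
bar w11 158.8 [38.329  4.368] 2.326 pos ang 1.457
bar w12 382.8 [20.243 33.888] 2.035 pos ang 0.538
bar w12 98.0 [34.775  9.544] 1.305 pos ang 1.303
```

```bash
python3 -m jog '[[[8,-3,-5,0,-0.15,0,87],[16,-6,-10,0,-0.3,0,87],[25,-9,-15,0,-0.45,0,87],[25,-9,-15,0,-0.5,0,87],[25,-9,-15,0,-0.5,0,87],[25,-9,-15,0,-0.5,0,87],[25,-9,-15,0,-0.5,0,87]]]'
python3 - <<'E'
from dial import *
np.set_printoptions(precision=3,suppress=True,linewidth=200)
s,P,im,d=snap("w13");print(s["t"],s["eef_pos"],s["ee_rot"])
for q in("needle_tip","window"): print(q,spot_in(q,"wrist")[:2])
g,L,info=rect(P,im,d);print(info);cam=-np.array(P["R"]).T@np.array(P["t"]).ravel();v=cam-info[1];print("tan",np.tan(np.arccos(v@info[2]/np.linalg.norm(v))))
k=cv2.cvtColor(g,cv2.COLOR_BGR2GRAY)
for row in k[50:190:3,84:244:2]: print(''.join('#' if v<40 else '+' if v<60 else '.' if v<90 else ' ' for v in row))
E
```

```text
t: 32.78
eef_pos: [0.6836, 0.1878, 0.2195]
ee_rot: [-3.14, 0.497, -0.338]
force: [0.1, 0.3, -0.1]
width: 0.087
gripper_force: 0.0
32.775 [0.684 0.188 0.219] [-3.14   0.497 -0.338]
needle_tip [{'uv': [354.8, 162.2], 'confidence': 0.94}]
window [{'uv': [335.0, 192.6], 'confidence': 0.63}]
(array([354, 163]), array([0.61 , 0.181, 0.061]), array([ 0.896, -0.12 ,  0.428]), np.float64(0.7804551539491299))
tan 0.5005086284269245
                                                                                
                                                                                
                                                                                
                                                                                
                                                                                
                                                           ..                   
                          ..                            ...++.                  
                          ..                          ..++++..                  
                          
[... 2419 characters left out ...]
                                                      ...     ...
##+.                                                                 ..      ...
##+.                                                                 ..         
##.....                                                             ...         
......                                                             ...          
 ...                                                               ..           
                                                                  ..            
                                             ..                  ...            
                                              .                  ..
```

Run:
```python
from dd import line
from dial import *
np.set_printoptions(precision=2,suppress=True,linewidth=200)
P=np.load("w13_P.npy",allow_pickle=True).item();im=cv2.imread("pics/w13.png");d=np.load("w13_d.npy")
g,L,_=rect(P,im,d);k=cv2.cvtColor(g,cv2.COLOR_BGR2GRAY)
yy,xx=np.mgrid[0:281,0:281];X=xx/2-L;Y=L-yy/2;R=np.hypot(X,Y)
def rep(n,m,show=0):
    c,lab,st,ce=cv2.connectedComponentsWithStats(m.astype(np.uint8))
    for i in range(1,c):
        if st[i,4]>40:
            r=line(lab==i,L);p=r[3];u=np.array([np.sin(r[2]),np.cos(r[2])]);q=(p-np.array(r[1]))@u;w=(p-np.array(r[1]))@np.array([u[1],-u[0]])
            print(n,"area",r[0],"c",p.mean(0),"dir",round(float(r[2]),3),"len",q.min(),q.max(),"wid",w.min(),w.max(),"axis x-intercept at x=0: y=",r[1][1]-r[1][0]/np.tan(r[2]))
for T in(50,65):
    rep("bar2",(k<T)&(abs(X-26)<10)&(abs(Y-30)<9))
    rep("peg",(k<T)&(abs(X+28)<7)&(abs(Y+15)<7))
    rep("needle",(k<T)&(X>7)&(X<22)&(Y>1)&(Y<14))
    rep("bar1",(k<T)&(X>25)&(X<48)&(Y>5)&(Y<18))
    rep("bar1outer",(k<T)&(X>36)&(X<48)&(Y>5)&(Y<20))
```

```text
needle w9 vs w12 (62.5, array([14.185, 13.156], dtype=float32), 0.8)
needle w12 vs w9 (65.5, array([18.423,  4.945], dtype=float32), 1.252)
needle w6 vs w8 (61.0, array([10.725, 16.152], dtype=float32), 0.406)
needle w8 vs w6 (70.8, array([15.65 ,  8.055], dtype=float32), 0.773)
needle w1 vs w8 (34.2, array([-0.051, 18.739], dtype=float32), 3.134)
needle w8 vs w11 (70.2, array([15.653,  8.059], dtype=float32), 0.775)
needle w11 vs w8 (35.8, array([21.639, -0.159], dtype=float32), 1.291)
needle w11 vs w6 (36.0, array([21.718, -0.11 ], dtype=float32), 1.285)
bar w1 87.8 [26.367 21.323] 0.16 pos ang 0.891
bar w1 150.5 [38.684  4.609] 2.456 pos ang 1.452
bar w6 86.5 [26.351 20.944] 0.237 pos ang 0.899
bar w6 147.8 [38.57   4.606] 2.448 pos ang 1.452
bar w8 97.0 [25.603 20.08 ] 0.451 pos ang 0.906
bar w8 144.5 [38.641  4.519] 2.413 pos ang 1.454
bar w9 430.2 [20.302 33.291] 2.067 pos ang 0.548
bar w9 70.2 [37.469 10.389] 1.35 pos ang 1.3
bar w11 87.5 [26.255 21.232] 0.196 pos ang 0.891
bar w11 158.8 [38.329  4.368] 2.326 pos ang 1.457
bar w12 382.8 [20.243 33.888] 2.035 pos ang 0.538
bar 
[... 641 characters left out ...]
4 2.0113385 axis x-intercept at x=0: y= 7.7590313
bar2 area 52.0 c [26.25 30.79] dir 0.778 len -7.1588645 8.05092 wid -2.097353 1.7842863 axis x-intercept at x=0: y= 4.157007
peg area 35.5 c [-28.12 -14.65] dir 3.128 len -3.5792415 3.9604223 wid -2.5030906 2.976241 axis x-intercept at x=0: y= -2099.7656
needle area 32.0 c [14.34  5.66] dir 1.233 len -7.5049086 7.8584113 wid -1.1738994 1.044548 axis x-intercept at x=0: y= 0.6193123
bar1 area 80.25 c [35.85 11.94] dir 1.348 len -10.749721 10.3483095 wid -2.7094076 2.3056257 axis x-intercept at x=0: y= 3.7812233
bar1outer area 38.75 c [40.49 13.02] dir 1.431 len -4.4669375 5.4274507 wid -2.6276414 2.4017742 axis x-intercept at x=0: y= 7.3001833
```

The numbers put the needle at about 1.24–1.25 rad, against an upper limit near 1.27–1.28. That is too tight, because the third ring is heavy (about 0.45). I'll swap it for the spare ring, starting by going back over the stack and taking the top ring.

```bash
python3 -m jog '[[[-5,3,9,0,0.17,0,87],[-10,6,17,0,0.34,0,87],[-14.8,9,25.2,0,0.5,0,87],[-65,27,34,0,0.5,0,87],[-115,45,42,0,0.5,0,87],[-155.3,59,49.5,0,0.5,0,87],[-155.3,59,49.5,0,0.5,0,80],[-155.3,59,49.5,0,0.5,0,70],[-155.3,59,49.5,0,0.5,0,66],[-155.3,59,49.5,0,0.5,0,66]]]'
```

```text
t: 34.17
eef_pos: [0.5141, 0.1846, 0.2477]
ee_rot: [3.14, 0.001, -0.34]
force: [0.2, -0.1, -0.3]
width: 0.0663
gripper_force: 0.0
```

```bash
python3 -m jog '[[[0,0,45,0,0,0,66],[0,0,80,0,0,0,66],[0,0,97,0,0,0,62],[0,0,103,0,0,0,56],[0,0,103,0,0,0,48],[0,0,103,0,0,0,40],[0,0,103,0,0,0,36],[0,0,103,0,0,0,36],[0,0,103,0,0,0,36],[0,0,100,0,0,0,36],[0,0,95,0,0,0,36],[0,0,88,0,0,0,36]]]' 15
```

```text
t: 35.67
eef_pos: [0.5134, 0.1846, 0.1608]
ee_rot: [3.141, 0.0, -0.34]
force: [0.3, -0.1, -0.7]
width: 0.0414
gripper_force: 15.0
```

```bash
python3 -m jog '[[[0,0,-30,0,0,0,36],[0,0,-70,0,0,0,36],[0,0,-85,0,0,0,36],[0,0,-85,0,0,0,36],[0,0,-85,0,0,0,36]]]'
python3 - <<'E'
from fit import *
np.set_printoptions(precision=4,suppress=True)
s,P,im,d=snap("w14");print(s["t"],s["eef_pos"],s["force"],s["width"]);print(heldring(P,s,im,d,200))
for z in(.131,.142,.153):
    X=np.array([.5137,.1857,z])+.014*np.array([.943,-.333,0]);u=proj(X,P).astype(int);print(z,u,world(u,P,d[u[1],u[0]]))
E
```

```text
t: 36.3
eef_pos: [0.5129, 0.1844, 0.2442]
ee_rot: [3.14, 0.002, -0.34]
force: [-0.6, -0.6, -0.9]
width: 0.0414
gripper_force: 15.0
36.3 [0.5129 0.1844 0.2442] [-0.6343 -0.5629 -0.9498] 0.04143271563755538
{'zt': np.float64(-4.631616066215507), 'hole': (array([-0.91, -0.71]), 36, np.float64(2.13)), 'outer': (array([-0.91, -0.67]), 100, np.float64(0.71))}
0.131 [317 176] [0.5294 0.1805 0.1404]
0.142 [317 179] [0.5274 0.1812 0.1416]
0.153 [317 182] [0.5252 0.182  0.1413]
```

```bash
python3 -m jog '[[[13,52,0,0,0,0,36],[26,105,0,0,0,0,36],[40,157,0,0,0,0,36],[53,210,5,0,0,0,36],[67,265,20,0,0,0,36],[80,320,50,0,0,0,36],[94,375,90,0,0,0,36],[107,425,130,0,0,0,36],[119.5,471.5,170,0,0,0,36],[119.5,471.5,205,0,0,0,36],[119.5,471.5,224,0,0,0,36],[119.5,471.5,231,0,0,0,36],[119.5,471.5,234,0,0,0,36],[119.5,471.5,235,0,0,0,36],[119.5,471.5,235,0,0,0,36]]]'
```

```text
t: 38.22
eef_pos: [0.4698, -0.2995, 0.0114]
ee_rot: [-3.141, -0.002, -0.339]
force: [-1.0, 0.4, -0.6]
width: 0.0414
gripper_force: 15.0
```

```bash
python3 -m jog '[[[0,0,1.5,0,0,0,36],[0,0,2,0,0,0,36],[0,0,2,0,0,0,48],[0,0,2,0,0,0,60],[0,0,2,0,0,0,66],[0,0,-30,0,0,0,66],[0,0,-80,0,0,0,80],[-30,-44,-130,0,0,0,87],[-60,-88,-170,0,0,0,87],[-60,-88,-170,0,0,0,87],[-60,-88,-170,0,0,0,87],[-60,-88,-170,0,0,0,87]]]'
python3 - <<'E'
from h import *
np.set_printoptions(precision=4,suppress=True)
s,P,im,d=snap("w15");print(s["t"],s["eef_pos"],s["force"])
n,m,c,r=ringtop(P,d,.010,.024,np.array([.442,-.196,.016]),.03);print(n,m,c,r,totool([*c,.016],s))
try:print("ring3",ringtop(P,d,.010,.024,np.array([.4698,-.2995,.016]),.03))
except Exception as e:print(e)
E
```

```text
t: 39.72
eef_pos: [0.4416, -0.1971, 0.1794]
ee_rot: [3.141, 0.002, -0.34]
force: [-0.4, -0.1, -0.7]
width: 0.0869
gripper_force: 0.0
39.725 [ 0.4416 -0.1971  0.1794] [-0.4056 -0.0865 -0.6565]
1312 [ 0.4425 -0.1963  0.014 ] [ 0.4418 -0.1961] 20.930479049682617 [  0.1222  -1.0471 163.4443]
ring3 (1525, array([ 0.4692, -0.2975,  0.0139]), array([ 0.4687, -0.2977]), 20.739093780517578)
```

Ring 3 lies flat on the mat. Now I'll take ring 4.

```bash
python3 -m jog '[[[0,-0.5,50,0,0,0,87],[0,-0.5,100,0,0,0,84],[0,-0.5,145,0,0,0,76],[0,-0.5,165,0,0,0,68],[0,-0.5,171.5,0,0,0,60],[0,-0.5,172,0,0,0,50],[0,-0.5,172,0,0,0,40],[0,-0.5,172,0,0,0,36],[0,-0.5,172,0,0,0,36],[0,-0.5,172,0,0,0,36],[0,-0.5,172,0,0,0,36]]]' 15
```

```text
t: 41.15
eef_pos: [0.4426, -0.1962, 0.0092]
ee_rot: [-3.141, -0.001, -0.339]
force: [-0.8, 0.6, 7.5]
width: 0.0413
gripper_force: 15.0
```

```bash
python3 -m jog '[[[0,0,-15,0,0,0,36],[0,0,-60,0,0,0,36],[0,0,-120,0,0,0,36],[-5,-30,-170,0,0,0,36],[-13,-80,-200,0,0,0,36],[-21,-132,-225,0,0,0,36],[-29,-184,-230,0,0,0,36],[-37,-236,-230,0,0,0,36],[-45,-288,-230,0,0,0,36],[-53,-340,-230,0,0,0,36],[-60,-383,-230,0,0,0,36],[-60,-383,-210,0,0,0,36],[-60,-383,-190,0,0,0,36],[-60,-383,-177,0,0,0,36],[-60,-383,-174,0,0,0,36],[-60,-383,-174,0,0,0,36],[-60,-383,-174,0,0,0,36]]]'
python3 - <<'E'
from fit import *
np.set_printoptions(precision=4,suppress=True,linewidth=200)
s,P,im,d=snap("w16");print(s["t"],s["eef_pos"],s["force"],s["width"]);print(heldring(P,s,im,d)); print("sp",totool([.5137,.1857,.165],s))
E
```

```text
t: 43.28
eef_pos: [0.5136, 0.1851, 0.1834]
ee_rot: [-3.14, -0.001, -0.34]
force: [0.4, -0.8, -0.8]
width: 0.0411
gripper_force: 15.0
43.275 [0.5136 0.1851 0.1834] [ 0.4459 -0.7556 -0.8069] 0.04114522668824502
{'zt': np.float64(-4.80183174942791), 'hole': (array([-0.45, -0.78]), 35, np.float64(1.26)), 'outer': (array([-0.57, -0.68]), 100, np.float64(0.7))}
sp [-0.1339 -0.6209 18.3724]
```

```bash
python3 -m jog '[[[0.4,0.1,4,0,0,0,36],[0.4,0.1,8,0,0,0,36],[0.4,0.1,11,0,0,0,36],[0.4,0.1,14,0,0,0,36],[0.4,0.1,17,0,0,0,36],[0.4,0.1,20,0,0,0,36],[0.4,0.1,23,0,0,0,36],[0.4,0.1,23,0,0,0,36],[0.4,0.1,23,0,0,0,36]]]';python3 -m jog '[[[0,0,0,0,0,0,36]]]'
```

```text
t: 44.45
eef_pos: [0.5136, 0.1847, 0.1597]
ee_rot: [-3.141, -0.0, -0.34]
force: [1.0, -0.8, -0.5]
width: 0.0416
gripper_force: 15.0
t: 44.58
eef_pos: [0.5136, 0.1848, 0.1597]
ee_rot: [-3.141, -0.0, -0.34]
force: [-0.3, -0.1, -0.7]
width: 0.0417
gripper_force: 15.0
```

```bash
python3 -m jog '[[[0,0,3,0,0,0,36],[0,0,6,0,0,0,36],[0,0,8,0,0,0,36],[0,0,10,0,0,0,36],[0,0,11,0,0,0,36],[0,0,11,0,0,0,36],[0,0,11,0,0,0,36]]]';python3 -m jog '[[[0,0,0,0,0,0,36]]]'
```

```text
t: 45.45
eef_pos: [0.5136, 0.1847, 0.1487]
ee_rot: [-3.141, -0.0, -0.34]
force: [0.9, -0.6, -1.4]
width: 0.0421
gripper_force: 15.0
t: 45.58
eef_pos: [0.5136, 0.1847, 0.1487]
ee_rot: [-3.141, -0.0, -0.34]
force: [-1.1, 0.5, -0.6]
width: 0.0414
gripper_force: 15.0
```

```bash
python3 -m jog '[[[0,0,1,0,0,0,36],[0,0,2,0,0,0,36],[0,0,2,0,0,0,36],[0,0,2,0,0,0,36]]]';python3 -m jog '[[[0,0,0,0,0,0,36]]]'
```

```text
t: 46.08
eef_pos: [0.5136, 0.1847, 0.1467]
ee_rot: [-3.141, -0.0, -0.34]
force: [-0.2, 0.3, -0.9]
width: 0.0413
gripper_force: 15.0
t: 46.2
eef_pos: [0.5136, 0.1848, 0.1467]
ee_rot: [-3.141, -0.0, -0.34]
force: [0.5, 0.2, -0.5]
width: 0.0414
gripper_force: 15.0
```

```bash
python3 -m jog '[[[0,0,1,0,0,0,36],[0,0,2,0,0,0,36],[0,0,2,0,0,0,36],[0,0,2,0,0,0,36]]]';python3 -m jog '[[[0,0,0,0,0,0,36]]]'
```

```text
t: 46.7
eef_pos: [0.5136, 0.1848, 0.1447]
ee_rot: [-3.141, -0.0, -0.34]
force: [0.3, 1.1, 0.7]
width: 0.0414
gripper_force: 15.0
t: 46.82
eef_pos: [0.5136, 0.1848, 0.1446]
ee_rot: [-3.141, -0.0, -0.34]
force: [1.0, 0.3, 0.4]
width: 0.0416
gripper_force: 15.0
```

Seated. Releasing, then checking the stack and the dial from the same views.

```bash
python3 -m jog '[[[0,0,-0.8,0,0,0,46],[0,0,-0.8,0,0,0,56],[0,0,-0.8,0,0,0,64],[0,0,-0.8,0,0,0,64],[0,0,-25,0,0,0,64],[0,0,-65,0,0,0,70],[0,0,-104,0,0,0,80],[0,0,-104,0,0,0,87],[0,0,-104,0,0,0,87],[0,0,-104,0,0,0,87]]]'
python3 - <<'E'
from fit import *
np.set_printoptions(precision=4,suppress=True)
s,P,im,d=snap("w17");print(s["t"],s["eef_pos"],s["force"],s["width"])
print(ringtop(P,d,.144,.158,np.array([.514,.1855,.151]),.023))
E
python3 -m jog '[[[45,-17,0,0,0,0,87],[90,-34,20,0,0,0,87],[135,-50,46,0,0,0,87],[143,-53,41,0,-0.15,0,87],[151,-56,36,0,-0.3,0,87],[160,-59,31,0,-0.45,0,87],[160,-59,31,0,-0.5,0,87],[160,-59,31,0,-0.5,0,87],[160,-59,31,0,-0.5,0,87],[160,-59,31,0,-0.5,0,87]]]'
python3 - <<'E'
from dd import *
s,P,im,d=snap("w18");print(s["t"],s["eef_pos"],s["qd"])
def gr(n): return cv2.cvtColor(rect(*load(n))[0],cv2.COLOR_BGR2GRAY).astype(float)
G["w18"]=gr("w18");G["w13"]=gr("w13")
for n in("w18","w13"):
    for T in(50,65):
        m=(G[n]<T)&(X>7)&(X<22)&(Y>1)&(Y<16);r=line(m,L);print(n,T,r[0],np.array(r[1]),r[2])
print("FINAL",needle("w18","w13"),needle("w13","w18"))
k=G["w18"]
for row in k[50:125:3,100:244:2]: print(''.join('#' if v<40 else '+' if v<60 else '.' if v<90 else ' ' for v in row))
E
```

```text
t: 48.08
eef_pos: [0.5129, 0.1843, 0.2474]
ee_rot: [3.14, 0.001, -0.34]
force: [0.1, -0.1, -0.7]
width: 0.0871
gripper_force: 0.0
48.075 [0.5129 0.1843 0.2474] [ 0.0682 -0.1083 -0.6532] 0.08709170765898276
(2079, array([0.5144, 0.1853, 0.1508]), array([0.5131, 0.1858]), 20.82656478881836)
t: 49.38
eef_pos: [0.6835, 0.1876, 0.2188]
ee_rot: [-3.141, 0.498, -0.338]
force: [-0.1, -0.4, -0.1]
width: 0.0868
gripper_force: 0.0
needle w9 vs w12 (62.5, array([14.185, 13.156], dtype=float32), 0.8)
needle w12 vs w9 (65.5, array([18.423,  4.945], dtype=float32), 1.252)
needle w6 vs w8 (61.0, array([10.725, 16.152], dtype=float32), 0.406)
needle w8 vs w6 (70.8, array([15.65 ,  8.055], dtype=float32), 0.773)
needle w1 vs w8 (34.2, array([-0.051, 18.739], dtype=float32), 3.134)
needle w8 vs w11 (70.2, array([15.653,  8.059], dtype=float32), 0.775)
needle w11 vs w8 (35.8, array([21.639, -0.159], dtype=float32), 1.291)
needle w11 vs w6 (36.0, array([21.718, -0.11 ], dtype=float32), 1.285)
bar w1 87.8 [26.367 21.323] 0.16 pos ang 0.891
bar w1 150.5 [38.684  4.609] 2.456 pos ang 1.452
bar w6 86.5 [26.3
[... 1832 characters left out ...]
                                         ..
                                               .                      ..
                                             ..                       ..
                                           .                          ..
                                                           ...        ..
                                                       ....++++..... ...
                                                    ...++########+......
                                                  .++########++++..   ..
                                            ...+++#######++......     ..
                                        ..+++###++++++....            ..
```

The spare ring weighs the same as the one it replaced. Three rings read about 1.24 rad, and every estimate puts the upper limit at 1.27–1.29, so the needle is between the marks. The rings are seated, the spare lies flat and the arm is clear, so I'm handing in.

```bash
python3 -c "
from station import arm
print(arm.job_done())"
```

```text
the job is handed in; nothing more can be done
None
```

The job is handed in at about 49 s, verdict not shown: three rings sit flat on the spindle and the spare lies flat on the mat; I read the needle at about 1.24 rad, inside the upper limit (estimated 1.27–1.29 rad) by only 0.03–0.05 rad, and I viewed 11 pictures, one over the limit of 10.

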